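# Load the drying cabinet with turning blanks and start it

### The job

Pull the cabinet's drawer out, lay every wooden blank flat on the floor of its tray, and push the drawer fully shut. Then open the vent with the red handwheel by two full turns of the stem, within a tenth of a turn: the wheel has slack, so count only the turns that move the stem and its yellow pointer. Last, press the green membrane key firmly, but not hard, until it registers; keep off the red key and leave the bottle and square where they are.

Things in the scene. Friction and masses are not known exactly. Their poses are not given: they have to be found in the camera images.
- cabinet_front (a point): Grey bench drying cabinet, fixed: 300 deep (x) x 360 wide (y) x 120 high. This point: foot of its front face, in the middle, at bench height; axes are the cabinet's, x pointing from the front into the cabinet. The front, with the drawer, is turned to the robot. Its drawer slides out along the cabinet's -x.
- drawer (a joint): The cabinet's drawer: 0 = fully shut, 0.15 m = fully out; stays where it is left (about 3 N of friction). Green front panel 330 wide, 90 high, its top 105 above the bench, with an aluminium tray behind it.
- drawer_handle (a point): Middle of the drawer's black handle: a level bar 120 long parallel to the front (cabinet's y), 14 x 14 section, 80 above the bench, its centre 55 from the front panel's face, carried by a post at each end. Can be pinched from above, one finger on each side of the bar.
- tray (a point): Centre of the drawer's tray floor, on its upper surface (25 above the bench); axes as the cabinet's (x away from the front panel, y along the front). Inside: 144 in x, 300 in y, the side walls rise 44 above the floor, the front panel 80. With the drawer fully out the whole tray is clear of the cabinet.
- valve_axis (a point): On the upright axis of the vent valve's red handwheel, on top of the wheel's hub, 112 above the bench. Fixed blue valve on a round flange of 100 diameter; wheel of 122 outer diameter, its rim's top 112 above the bench. The valve opens anticlockwise seen from above.
- crank_knob (a point): The black upright crank knob on the handwheel: 22 diameter, from 114 to 164 above the bench, 48 from the wheel's axis; this point is on its centre line 142 above the bench. It goes round with the wheel and spins freely on its own pin, so it can be pinched from above and led round in a circle without turning the hand.
- wheel: The red handwheel (origin on its axis at bench height, x towards the crank knob). It has slack on the stem: it first turns freely through what slack is left (a fifth to two fifths of a turn anticlockwise at the start) and only then takes the stem along, with about 3 N at the knob. Turned back, it must cross the whole slack (2.6 rad) before the stem follows.
- stem (a joint): Angle of the valve's stem, rad: 0 = vent closed, grows as the stem turns anticlockwise seen from above (6.283 a full turn, stop at 22). It does not move while the wheel is in its slack, and stays where it is left.
- pointer_tip (a point): Tip of the yellow pointer on the stem's end in the middle of the wheel, 28 from the axis, 120 above the bench: it shows how the stem itself stands.
- control_box: Grey fixed control box 90 (x) x 130 (y) x 110 high; origin: centre of its underside. On top two square membrane keys, 36 x 36: green (start) towards its +y, red (stop) towards its -y, 64 apart.
- start_key: Centre of the green start key's upper face, 116 above the bench. The key hardly moves (1.5 mm); it registers when pressed straight down with more than 5 N for 0.2 s, and is damaged above 40 N.
- stop_key: Centre of the red stop key's upper face; not to be pressed.
- blank_a: Loose pale wooden blank, 100 long (its x) x 40 x 40, 0.1 to 0.15 kg; origin at its centre. Two to four of the blanks are there; an absent one has no pose.
- blank_b: Loose dark brown wooden blank, 100 long (its x) x 40 x 40, 0.1 to 0.15 kg; origin at its centre. Two to four of the blanks are there; an absent one has no pose.
- blank_c: Loose mid brown wooden blank, 100 long (its x) x 40 x 40, 0.1 to 0.15 kg; origin at its centre. Two to four of the blanks are there; an absent one has no pose.
- blank_d: Loose reddish wooden blank, 100 long (its x) x 40 x 40, 0.1 to 0.15 kg; origin at its centre. Two to four of the blanks are there; an absent one has no pose.
- glue_bottle: Bystander: upright glue bottle, 60 diameter, 150 high; origin at its base.
- try_square: Bystander: try square lying flat, wooden stock 100 x 22 x 18 and steel blade 150 long; origin under the stock.
Mind the look-alikes: they are no part of the job. What is shaped like the blank_c but blue is not meant. Leave any blue look-alike of the blank_b alone.

How it is judged:
By the outcome, as a careful person would: the job done as asked, in the order asked, and still so for the second after the job is handed in, with the robot touching nothing.
Of blank_a, blank_b, blank_c, blank_d only 2 to 4 are there at a start; the rules pass over those that are not, and their reading is None.
At some moment in a run one of blank_a, blank_b, blank_c, blank_d may be knocked a few centimetres aside while the robot is not near it.
Once in a run the grip may slacken for a moment while it holds something.
It also fails if it takes over 210 s, if anything falls off the work surface, if the arm or the gripper's body presses on something with over 40 N, if the wrist force passes 120 N, or if a joint passes its speed limit or range.

### The arm

A 6-joint arm with a two-finger parallel gripper is mounted at the origin on the work surface. World frame = base frame: x ahead of the robot, y to its left, z up, the work surface at z = 0. Lengths are in m, angles in rad, forces in N, time in s.
With the tool pointing down it reaches from about 0.325 to 0.775 m from the base axis. Payload 5.5 kg.
Tool frame: the origin (TCP) lies at the very end of the fingers, on their centre line; the grasp point (between the pads) lies 19 mm behind it; z points along the fingers, y is the line along which they close (so a half turn about z gives the same grasp; the last joint's range is limited). The gripper opens to 88 mm and grips with 3 to 60 N. Pads are 20 mm wide; open, the fingers measure 115 mm over their backs; the gripper's body (75 mm by 178 mm) begins 61 mm behind the grasp point.
Start: joints at [1.202, 0.091, 1.231, -0, 1.82, -0.057], TCP at [0.184, 0.571, 0.223] pointing down, gripper open.
Joint ranges: [-2.87, 2.87], [-0.86, 2.18], [0.17, 2.46], [-1.51, 4.65], [0.06, 2.69], [-2.65, 2.65]. Speed limits (rad/s): [2.57, 2.57, 3.01, 3.14, 3.14, 3.14].

### API

Orientations are given as a 3x3 rotation matrix whose columns are the frame's x, y, z axes.
In Python, from rig import arm, eyes, nets gives the robot as it stands. The module is installed in compiled form; this text tells all that it offers.
- The arm moves only by the shell command python3 -m creep 'ROWS' [FORCE]. ROWS is JSON, a list of rows, each an object of numbers: "x", "y", "z": the shift along the world's x, y, z each as a share of 0.04 m, from -1 to 1; "wx", "wy", "wz": the turn, a rotation vector about the world's x, y, z each as a share of 0.08 rad, from -1 to 1; "fingers": the opening, from 0 (shut) to 1 (fully open). In form: [{"x": .., "y": .., "z": .., "wx": .., "wy": .., "wz": .., "fingers": ..}, ...]. A call has 1 to 20 rows; each row shifts and turns the commanded pose from where the row before left it; what a row does not reach is not made up. A row lasts 1/8 s, in which the tool goes at most 62.5 mm and 10.7 degrees, less where a joint would pass 70% of its speed; a pose out of reach is approached as far as the arm can. A call with a number of a shift or a turn outside -1 to 1 is refused whole. A call with a gripper value outside its range is refused whole. The fingers move at their own pace and stop on an object; FORCE is the grip in N (left out, the last holds). Time passes only in rows, so rows that do not move let the fingers close. It gives the time, the measured TCP pose, the force, the opening and the grip force at its end, in the units of the state.
- arm.get_state(): the state, without advancing time (a new reading comes with each control period).
- eyes.grab_frame(name): name is "scene" or "side" or "wrist"; returns the picture (420x560x3 uint8, red, green, blue); there is no depth.
- eyes.get_calibration(name): a dict with "fx", "fy", "cx", "cy" (pixels), "R" (3x3) and "t" (3): a world point X has camera coordinates R X + t; the wrist camera has in their place "T_tool_cam" (4x4, takes a point from camera to tool coordinates, whose origin is the TCP and whose axes are the flange's). Camera axes: x right, y down, z forward; pixel columns grow to the right and rows downward; lengths in m; the calibration is good to about 2 mm. A picture is of the moment at which its call begins: read the wrist's pose just before it. get_calibration takes no time and is no camera call.
- arm.finish_job(): hands the job in; it is judged then, once.
Trained networks look in the newest picture that a camera, given by its name, has taken for a name from the list of things; names that differ only in an ending like _2 or _b are one class to them, and where a whole thing is asked for, a point or a joint stands for the part that bears it (a point fixed in the world has none). Each returns a list of dicts, best first, with "confidence" (0 to 1); they miss things now and then, are a little off and sometimes report something else, mostly with a low value. They report only what shows in the picture. A call takes as long as a camera call. They do not tell look-alikes from the thing itself.
- nets.look_for(camera, label): "bbox" ([left, top, right, bottom] in pixels, round what is visible of it).
- nets.regions_of(camera, label): "pixels" (420x560 bool, what is visible of it) and "bbox" ([left, top, right, bottom] in pixels, round what is visible of it).
The state is a dict: "time_s": time; "q": joint angles; "joint_velocities": joint speeds; "joint_torque": joint torques, N m; "tool_pos": TCP position; "orientation": TCP orientation; "ft_force": force on the tool from outside, world axes, zero at the start; "moment": the same for the moment, N m; "gripper_width": finger opening in m; "grip_force": force on a finger pad.
Only numpy, scipy, OpenCV 4.12 (cv2) and the standard library are available. Lean on these libraries where they do the work, as an engineer would, in place of code of your own. Each camera call takes 0.05 s, during which the arm holds its last target. There are 200 camera calls.

## Working session

There is one attempt and no reset: what is moved stays moved. The work goes in short steps, Python scripts to look and compute and a shell command to move; the robot and the scene stay as the last step left them, time stands still between calls to the robot, and variables do not carry over. Pictures are saved under pics/ and viewed, at most 14 in all, crops included, and the job is handed in when it is done.

```bash
mkdir -p pics; python3 - <<'E'
from rig import arm, eyes, nets
import cv2, numpy as np
s=arm.get_state(); print(s)
for n in("scene","side"):
    f=eyes.grab_frame(n); cv2.imwrite(f"pics/{n}0.png",f[:,:,::-1])
    c=eyes.get_calibration(n); print(n,c)
    R=np.array(c['R']);print(-R.T@np.array(c['t']))
print(eyes.get_calibration("wrist"))
E
```

```text
{'time_s': 0.0, 'q': array([ 1.20230330e+00,  9.18278277e-02,  1.23188204e+00, -2.07737299e-05,
        1.81978538e+00, -5.66834663e-02]), 'joint_velocities': array([ 0.0024308 ,  0.00048659, -0.00115932, -0.00016661,  0.00035298,
       -0.00032338]), 'joint_torque': array([ 1.39222440e-03, -4.46468854e+01, -4.06430447e+01,  6.98921084e-02,
        2.98679480e-02, -1.18964213e-04]), 'tool_pos': array([0.18396109, 0.57079192, 0.22152763]), 'orientation': array([[-9.51778396e-01,  3.06785659e-01, -6.66550235e-04],
       [ 3.06786370e-01,  9.51776732e-01, -1.78212321e-03],
       [ 8.76771602e-05, -1.90067490e-03, -9.99998190e-01]]), 'ft_force': array([ 0.3197761 ,  1.16020782, -0.21731811]), 'moment': array([-0.00174698, -0.01427145, -0.06020702]), 'grip_force': 0.0, 'gripper_width': 0.08776113809538301}
scene {'fx': 410.6313502895596, 'fy': 410.6313502895596, 'cx': 279.5268246713314, 'cy': 204.9946737900908, 'R': array([[ 0.76064599,  0.64890062, -0.01859224],
       [ 0.45208301, -0.55005386, -0.70218352],
       [-0.46587405,  0.52570784, -0.71175321]]), 't': array([-0.44761493, -
[... 175 characters left out ...]
R': array([[ 0.85971535, -0.51053967, -0.0154519 ],
       [-0.33592293, -0.54236564, -0.77006188],
       [ 0.38476656,  0.66722467, -0.63778205]]), 't': array([-0.4318104 ,  0.31902809,  1.20144197])}
[ 0.01612819 -0.84905818  1.0052572 ]
{'fx': 301.55951626862367, 'fy': 301.55951626862367, 'cx': 285.0706535041032, 'cy': 213.31834591151474, 'T_tool_cam': array([[-5.42850745e-04, -9.58479952e-01, -2.85159406e-01,
         7.88139631e-02],
       [ 9.99999849e-01, -4.95998352e-04, -2.36520994e-04,
         6.54006278e-04],
       [ 8.52620355e-05, -2.85159491e-01,  9.58480077e-01,
        -1.62348203e-01],
       [ 0.00000000e+00,  0.00000000e+00,  0.00000000e+00,
         1.00000000e+00]])}
```

View pics/scene0.png

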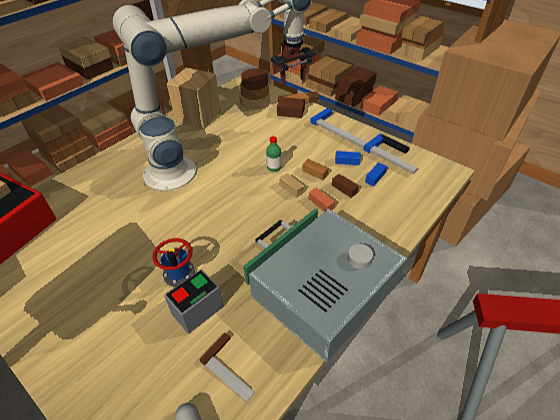

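View pics/side0.png

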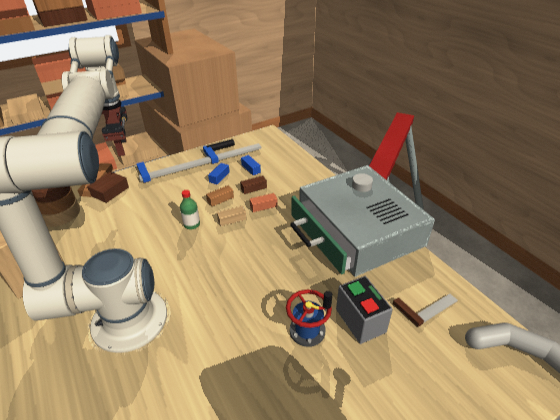

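```bash
cat > h.py <<'E'
from rig import arm, eyes, nets
import cv2, numpy as np
from scipy.optimize import minimize
def cal(n):
    c=eyes.get_calibration(n); K=np.array([[c['fx'],0,c['cx']],[0,c['fy'],c['cy']],[0,0,1]])
    if n=="wrist":
        s=arm.get_state(); T=np.eye(4); T[:3,:3]=s['orientation']; T[:3,3]=s['tool_pos']
        E=np.linalg.inv(T@np.array(c['T_tool_cam'])); return K,E[:3,:3],E[:3,3]
    return K,np.array(c['R']),np.array(c['t'])
def proj(C,P):
    K,R,t=C; p=(np.atleast_2d(P)@R.T+t)@K.T; return p[:,:2]/p[:,2:]
def ray(C,uv,z):
    K,R,t=C; d=R.T@np.linalg.inv(K)@np.array([uv[0],uv[1],1.]); o=-R.T@t; return o+d*(z-o[2])/d[2]
def tri(cs,uvs):
    A=[];b=[]
    for C,uv in zip(cs,uvs):
        K,R,t=C; M=K@np.c_[R,t]
        for i in(0,1): r=uv[i]*M[2]-M[i]; A.append(r[:3]); b.append(-r[3])
    return np.linalg.lstsq(np.array(A),np.array(b),rcond=None)[0]
def boxpts(x0,x1,y0,y1,z0,z1): return np.array([[x,y,z] for x in(x0,x1) for y in(y0,y1) for z in(z0,z1)])
def place(B,p):
    c,s=np.cos(p[2]),np.sin(p[2]); return B@np.array([[c,-s,0],[s,c,0],[0,0,1]]).T+[p[0],p[1],0]
def fit(cs,masks,boxes,p0,S=4):
    # silhouettes of a union of boxes; pose x,y,yaw maximising IoU
    ms=[]
    for m in masks:
        ys,xs=np.where(m); o=np.array([xs.min()-25,ys.min()-25]); w=np.array([xs.max(),ys.max()])+25-o
        M=np.zeros((w[1]*S,w[0]*S),np.float32); 
        mm=np.zeros((w[1],w[0]),np.float32); mm[ys-o[1],xs-o[0]]=1
        ms.append((o,cv2.resize(mm,None,fx=S,fy=S,interpolation=cv2.INTER_LINEAR)>.5))
    def cost(p):
        c=0
        for C,(o,m) in zip(cs,ms):
            a=np.zeros(m.shape,np.uint8)
            for B in boxes:
                uv=(proj(C,place(B,p))-o+.5)*S
                cv2.fillConvexPoly(a,cv2.convexHull(uv.astype(np.float32)).round().astype(np.int32),1)
            a=a>0; c+=1-(a&m).sum()/(a|m).sum()
        return c/len(cs)
    best=None
    for dy in ([0] if len(p0)>3 else [0]):
        r=minimize(cost,p0[:3],method='Nelder-Mead',options=dict(initial_simplex=np.array(p0[:3])+np.array([[0,0,0],[.015,0,.05],[0,.015,-.1],[-.01,-.01,.15]]),xatol=1e-4,fatol=1e-4,maxiter=200))
        if best is None or r.fun<best.fun: best=r
    return best.x,best.fun
def blanks(cams=("scene","side"),conf=.3):
    out=[]
    D={}
    for n in cams:
        f=eyes.grab_frame(n); C=cal(n); D[n]=[]
        for r in nets.regions_of(n,"blank_a"):
            if r['confidence']<conf or r['pixels'].sum()<60: continue
            m=r['pixels']; ys,xs=np.where(m); col=f[cv2.erode(m.astype(np.uint8),np.ones((3,3)))>0].mean(0)
            D[n].append((m,col,ray(C,(xs.mean(),ys.mean()),.025),(xs.mean(),ys.mean()),r['confidence'],C))
    return D
E
python3 - <<'E'
from h import *
import pickle
D=blanks()
for n in D:
    for d in D[n]: print(n,'conf %.2f'%d[4],d[1].round(),d[2].round(3),np.round(d[3]),d[0].sum())
B=boxpts(-.05,.05,-.02,.02,0,.04)
for d in D["scene"]:
    e=min(D["side"],key=lambda e:np.hypot(*(e[2]-d[2])[:2]))
    if np.hypot(*(e[2]-d[2])[:2])>.03: print('nomatch');continue
    p=(d[2]+e[2])/2
    rs=[fit([d[5],e[5]],[d[0],e[0]],[B],[p[0],p[1],a]) for a in(0,.8,1.6,2.4)]
    r=min(rs,key=lambda r:r[1]); print(d[1].round(),np.round(r[0],3),round(r[1],3))
S={}
for l in("drawer","drawer_handle","wheel","crank_knob","pointer_tip","control_box","start_key","glue_bottle","try_square"):
    for n in("scene","side"):
        R=nets.regions_of(n,l)
        for r in R[:2]: print(l,n,round(r['confidence'],2),np.round(r['bbox']),r['pixels'].sum())
        S[l,n]=R
pickle.dump((S,{n:cal(n) for n in("scene","side")}),open('s.pkl','wb'))
print(arm.get_state()['time_s'])
E
```

```text
scene conf 0.85 [172.  90.  54.] [0.582 0.245 0.025] [321. 199.] 352
scene conf 0.84 [161. 127.  81.] [0.446 0.236 0.025] [291. 184.] 366
scene conf 0.68 [ 20.  68. 156.] [0.663 0.495 0.025] [375. 174.] 285
scene conf 0.64 [80. 44. 26.] [0.605 0.365 0.025] [344. 185.] 380
scene conf 0.62 [143.  91.  45.] [0.46  0.369 0.025] [315. 169.] 331
scene conf 0.52 [ 21.  71. 161.] [0.519 0.511 0.025] [347. 157.] 313
side conf 0.79 [90. 53. 36.] [0.604 0.364 0.025] [253. 184.] 342
side conf 0.72 [188. 105.  72.] [0.584 0.242 0.025] [263. 202.] 352
side conf 0.72 [ 37.  73. 147.] [0.663 0.496 0.025] [251. 164.] 244
side conf 0.70 [187. 149. 102.] [0.446 0.233 0.025] [232. 215.] 382
side conf 0.69 [157. 104.  63.] [0.461 0.369 0.025] [220. 195.] 369
side conf 0.67 [ 38.  75. 153.] [0.519 0.509 0.025] [219. 173.] 288
[172.  90.  54.] [0.584 0.247 2.938] 0.155
[161. 127.  81.] [0.443 0.24  2.987] 0.102
[ 20.  68. 156.] [0.664 0.502 1.585] 0.153
[80. 44. 26.] [0.604 0.37  3.015] 0.093
[143.  91.  45.] [0.46  0.374 0.081] 0.12
[ 21.  71. 161.] [0.52  0.516 0.635] 0.12
drawer scene 0.87 [240. 209. 32
[... 494 characters left out ...]
4. 292. 332. 324.] 817
pointer_tip scene 0.74 [153. 238. 192. 271.] 403
pointer_tip side 0.84 [286. 292. 332. 322.] 594
control_box scene 0.7 [164. 270. 224. 334.] 2329
control_box side 0.63 [334. 277. 393. 343.] 2510
control_box side 0.45 [284. 288. 335. 346.] 1828
start_key scene 0.64 [192. 275. 206. 289.] 144
start_key side 0.67 [350. 281. 361. 295.] 146
start_key side 0.33 [251. 194. 276. 209.] 311
glue_bottle scene 0.86 [265. 135. 281. 170.] 415
glue_bottle scene 0.47 [281. 174. 308. 200.] 328
glue_bottle side 0.57 [183. 189. 201. 231.] 549
try_square scene 0.8 [201. 333. 254. 398.] 1033
try_square scene 0.18 [241. 210. 406. 363.] 14607
try_square side 0.75 [393. 296. 461. 327.] 741
1.2
```

```bash
python3 - <<'E'
import cv2,numpy as np
a=cv2.imread('pics/scene0.png')[200:345,145:345]; b=cv2.imread('pics/side0.png')[160:350,270:440]
cv2.imwrite('pics/z1.png',cv2.resize(a,None,fx=4,fy=4,interpolation=cv2.INTER_CUBIC))
cv2.imwrite('pics/z2.png',cv2.resize(b,None,fx=3.1,fy=3.1,interpolation=cv2.INTER_CUBIC))
E
```

```text
(no output)
```

View pics/z1.png

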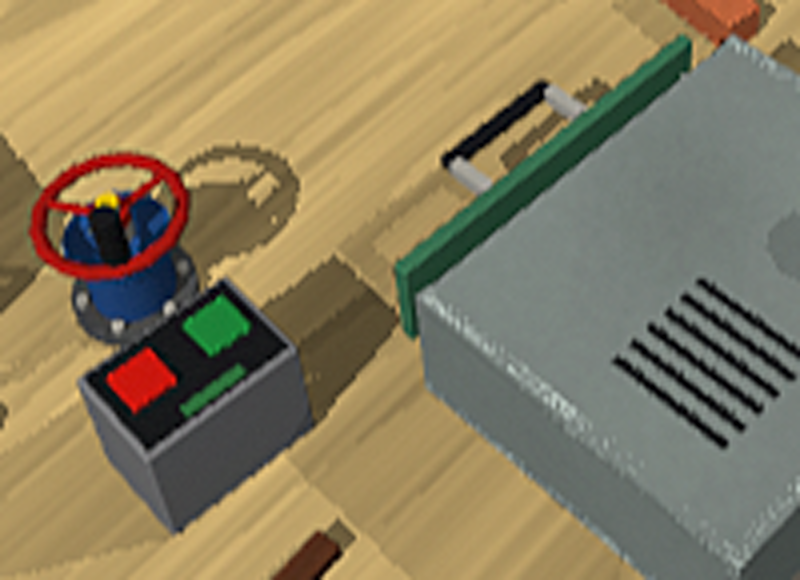

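View pics/z2.png

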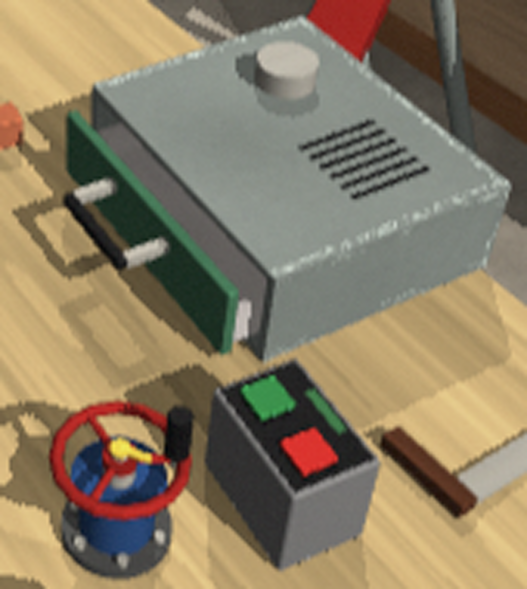

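```bash
python3 - <<'E'
from h import *
Cs,Cd=cal("scene"),cal("side")
a=lambda x,y:((x+.5)/4-.5+145,(y+.5)/4-.5+200)
b=lambda x,y:((x+.5)/3.1-.5+270,(y+.5)/3.1-.5+160)
P=dict(handR=(a(447,160),b(123,263)),handL=(a(545,88),b(70,199)),cabFL=(a(732,38),b(95,88)),cabFR=(a(425,292),b(270,277)),panL=(a(690,38),b(70,113)),panR=(a(400,265),b(237,290)),
 green=(a(217,324),b(269,396)),red=(a(142,379),b(310,451)),knobtop=(a(105,208),b(180,412)),bottle=((273.5,138),(186.5,192)))
for k,(u,v) in P.items(): print(k,tri([Cs,Cd],[u,v]).round(4), proj(Cs,tri([Cs,Cd],[u,v])).round(1)-np.round(u,1))
for k,p in dict(cabBR=b(508,186),cabBL=b(302,17),cabFL=b(95,88),cabFR=b(270,277)).items(): print(k,ray(Cd,p,.12).round(4))
# rim: red pixels
for n,C,bb in(("scene",Cs,(150,232,196,275)),("side",Cd,(282,285,338,333))):
    f=cv2.imread(f'pics/{n}0.png').astype(int); m=np.zeros(f.shape[:2],bool); x0,y0,x1,y1=bb
    m[y0:y1,x0:x1]=((f[...,2]>110)&(f[...,1]<60)&(f[...,0]<60))[y0:y1,x0:x1]
    ys,xs=np.where(m); Q=np.array([ray(C,(x,y),.106)[:2] for x,y in zip(xs,ys)])
    c=Q.mean(0)
    from scipy.optimize import least_squares
    for _ in range(5):
        d=np.hypot(*(Q-c).T); k=(d>.042)&(d<.072)
        c=least_squares(lambda c:np.hypot(*(Q[k]-c).T)-.054,c,loss='soft_l1',f_scale=.004).x
    hull=cv2.convexHull(Q.astype(np.float32))[:,0]; print(n,'wheel',c.round(4),len(Q),k.sum(),cv2.minEnclosingCircle(Q.astype(np.float32)))
E
```

```text
handR [ 0.5676 -0.0883  0.0843] [[-0.2  0.5]]
handL [0.5755 0.0242 0.0815] [[-0.1  0.1]]
cabFL [0.6812 0.1389 0.118 ] [[-0.1  0.4]]
cabFR [ 0.6586 -0.2068  0.1166] [[-0.1  0.2]]
panL [0.644  0.1329 0.0997] [[0.  0.1]]
panR [ 0.6248 -0.1988  0.1105] [[-0.1  0.3]]
green [ 0.5637 -0.3221  0.1173] [[-0.1  0.2]]
red [ 0.5566 -0.3855  0.1155] [[-0.1  0.1]]
knobtop [ 0.4595 -0.3263  0.1683] [[-0.2  0.5]]
bottle [0.3131 0.2906 0.1501] [[-0.1  0.3]]
cabBR [ 0.951 -0.235  0.12 ]
cabBL [0.9762 0.1224 0.12  ]
cabFL [0.6793 0.1347 0.12  ]
cabFR [ 0.656  -0.2098  0.12  ]
scene wheel [ 0.4171 -0.3041] 341 308 ((0.41670605540275574, -0.3047642409801483), 0.061408981680870056)
side wheel [ 0.4208 -0.3025] 470 384 ((0.42004019021987915, -0.30272185802459717), 0.0608215294778347)
```

```bash
python3 -m creep '[{"x":0.522,"y":-0.756,"wz":0.154,"fingers":0.2},{"x":0.522,"y":-0.756,"wz":0.154,"fingers":0.2},{"x":0.522,"y":-0.756,"wz":0.154,"fingers":0.2},{"x":0.522,"y":-0.756,"wz":0.154,"fingers":0.2},{"x":0.522,"y":-0.756,"wz":0.154,"fingers":0.2},{"x":0.522,"y":-0.756,"wz":0.154,"fingers":0.2},{"x":0.522,"y":-0.756,"wz":0.154,"fingers":0.2},{"x":0.522,"y":-0.756,"wz":0.154,"fingers":0.2},{"x":0.522,"y":-0.756,"wz":0.154,"fingers":0.2},{"x":0.522,"y":-0.756,"wz":0.154,"fingers":0.2},{"x":0.522,"y":-0.756,"wz":0.154,"fingers":0.2},{"x":0.522,"y":-0.756,"wz":0.154,"fingers":0.2},{"x":0.522,"y":-0.756,"wz":0.154,"fingers":0.2},{"x":0.522,"y":-0.756,"wz":0.154,"fingers":0.2},{"x":0.522,"y":-0.756,"wz":0.154,"fingers":0.2},{"x":0.522,"y":-0.756,"wz":0.154,"fingers":0.2},{"x":0.522,"y":-0.756,"wz":0.154,"fingers":0.2},{"x":0.522,"y":-0.756,"wz":0.154,"fingers":0.2},{"x":0.522,"y":-0.756,"wz":0.154,"fingers":0.2},{"x":0.522,"y":-0.756,"wz":0.154,"fingers":0.2}]' 20
python3 - <<'E'
from h import *
f=eyes.grab_frame("wrist"); C=cal("wrist"); 
for p in((.6015,-.034,.08),(.5715,-.032,.087),(.6265,-.036,.105)): cv2.circle(f,tuple(int(v) for v in proj(C,np.array(p))[0]),3,(255,0,255),-1)
cv2.imwrite('pics/w1.png',f[:,:,::-1]); print(arm.get_state()['q'])
E
```

```text
[ 1.20230779e+00  9.10791301e-02  1.23069133e+00  2.09756085e-05
  1.81977269e+00 -5.67048263e-02]validation failed for argument at $[0]...
```

View pics/w1.png

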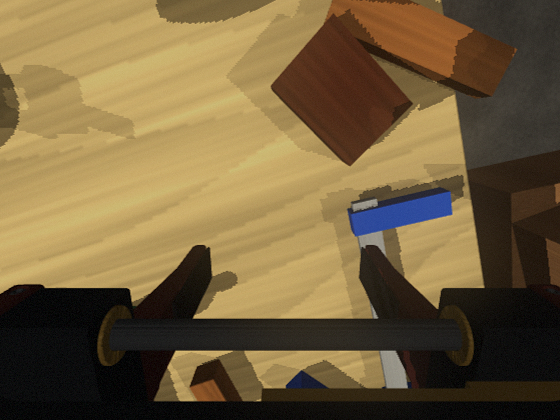

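The move was refused: this row form seems to need every key. The picture is still the start view (clutter and the clamp), so nothing has moved.

```bash
python3 -m creep '[{"x":0.522,"y":-0.756,"z":0,"wx":0,"wy":0,"wz":0.154,"fingers":0.2},{"x":0.522,"y":-0.756,"z":0,"wx":0,"wy":0,"wz":0.154,"fingers":0.2},{"x":0.522,"y":-0.756,"z":0,"wx":0,"wy":0,"wz":0.154,"fingers":0.2},{"x":0.522,"y":-0.756,"z":0,"wx":0,"wy":0,"wz":0.154,"fingers":0.2},{"x":0.522,"y":-0.756,"z":0,"wx":0,"wy":0,"wz":0.154,"fingers":0.2},{"x":0.522,"y":-0.756,"z":0,"wx":0,"wy":0,"wz":0.154,"fingers":0.2},{"x":0.522,"y":-0.756,"z":0,"wx":0,"wy":0,"wz":0.154,"fingers":0.2},{"x":0.522,"y":-0.756,"z":0,"wx":0,"wy":0,"wz":0.154,"fingers":0.2},{"x":0.522,"y":-0.756,"z":0,"wx":0,"wy":0,"wz":0.154,"fingers":0.2},{"x":0.522,"y":-0.756,"z":0,"wx":0,"wy":0,"wz":0.154,"fingers":0.2},{"x":0.522,"y":-0.756,"z":0,"wx":0,"wy":0,"wz":0.154,"fingers":0.2},{"x":0.522,"y":-0.756,"z":0,"wx":0,"wy":0,"wz":0.154,"fingers":0.2},{"x":0.522,"y":-0.756,"z":0,"wx":0,"wy":0,"wz":0.154,"fingers":0.2},{"x":0.522,"y":-0.756,"z":0,"wx":0,"wy":0,"wz":0.154,"fingers":0.2},{"x":0.522,"y":-0.756,"z":0,"wx":0,"wy":0,"wz":0.154,"fingers":0.2},{"x":0.522,"y":-0.756,"z":0,"wx":0,"wy":0,"wz":0.154,"fingers":0.2},{"x":0.522,"y":-0.756,"z":0,"wx":0,"wy":0,"wz":0.154,"fingers":0.2},{"x":0.522,"y":-0.756,"z":0,"wx":0,"wy":0,"wz":0.154,"fingers":0.2},{"x":0.522,"y":-0.756,"z":0,"wx":0,"wy":0,"wz":0.154,"fingers":0.2},{"x":0.522,"y":-0.756,"z":0,"wx":0,"wy":0,"wz":0.154,"fingers":0.2}]' 20
python3 - <<'E'
from h import *
f=eyes.grab_frame("wrist"); C=cal("wrist"); 
for p in((.6015,-.034,.08),(.5715,-.032,.087),(.6265,-.036,.105)): cv2.circle(f,tuple(int(v) for v in proj(C,np.array(p))[0]),3,(255,0,255),-1)
cv2.imwrite('pics/w2.png',f[:,:,::-1]); print(arm.get_state()['q'])
E
```

```text
time_s: 3.75
tool_pos: [0.6023, -0.0348, 0.2227]
orientation: [[-0.998, 0.065, 0.0], [0.065, 0.998, 0.0], [-0.0, 0.0, -1.0]]
ft_force: [0.2, -0.0, 0.3]
gripper_width: 0.0176
grip_force: 0.0
[-0.1186058   0.1039687   1.21896193 -0.00227924  1.81849689 -1.62227673]
```

View pics/w2.png

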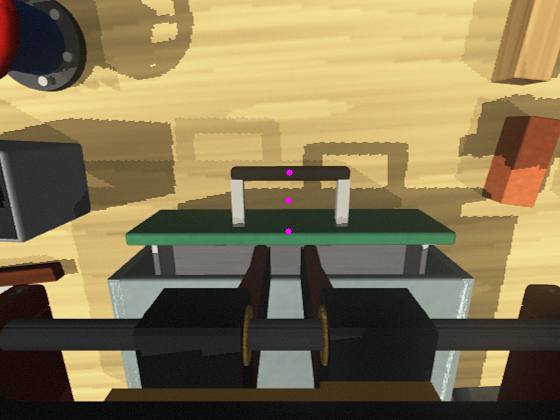

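```bash
python3 -m creep '[{"x":0,"y":0,"z":-0.8,"wx":0,"wy":0,"wz":0,"fingers":0.2},{"x":0,"y":0,"z":-0.8,"wx":0,"wy":0,"wz":0,"fingers":0.2},{"x":0,"y":0,"z":-0.8,"wx":0,"wy":0,"wz":0,"fingers":0.2},{"x":0,"y":0,"z":-0.8,"wx":0,"wy":0,"wz":0,"fingers":0.2},{"x":0,"y":0,"z":-0.8,"wx":0,"wy":0,"wz":0,"fingers":0.2},{"x":-0.2,"y":0.013,"z":0,"wx":0,"wy":0,"wz":0,"fingers":0.2},{"x":-0.15,"y":0.01,"z":0,"wx":0,"wy":0,"wz":0,"fingers":0.2},{"x":-0.15,"y":0.01,"z":0,"wx":0,"wy":0,"wz":0,"fingers":0.2},{"x":-0.3,"y":0.02,"z":0,"wx":0,"wy":0,"wz":0,"fingers":0.2},{"x":-0.3,"y":0.02,"z":0,"wx":0,"wy":0,"wz":0,"fingers":0.2},{"x":-0.3,"y":0.02,"z":0,"wx":0,"wy":0,"wz":0,"fingers":0.2},{"x":-0.3,"y":0.02,"z":0,"wx":0,"wy":0,"wz":0,"fingers":0.2},{"x":-0.3,"y":0.02,"z":0,"wx":0,"wy":0,"wz":0,"fingers":0.2},{"x":-0.3,"y":0.02,"z":0,"wx":0,"wy":0,"wz":0,"fingers":0.2},{"x":-0.3,"y":0.02,"z":0,"wx":0,"wy":0,"wz":0,"fingers":0.2},{"x":-0.2,"y":0.013,"z":0,"wx":0,"wy":0,"wz":0,"fingers":0.2}]'

```

```text
time_s: 5.8
tool_pos: [0.4887, -0.0263, 0.0624]
orientation: [[-0.998, 0.065, -0.0], [0.065, 0.998, -0.0], [0.0, -0.0, -1.0]]
ft_force: [3.9, -2.2, 1.7]
gripper_width: 0.0174
grip_force: 1.8
```

```bash
python3 -m creep '[{"x":-0.15,"y":0.01,"z":0,"wx":0,"wy":0,"wz":0,"fingers":0.2},{"x":-0.15,"y":0.01,"z":0,"wx":0,"wy":0,"wz":0,"fingers":0.2},{"x":-0.1,"y":0.007,"z":0,"wx":0,"wy":0,"wz":0,"fingers":0.2}]'; python3 -m creep '[{"x":-0.1,"y":0.007,"z":0,"wx":0,"wy":0,"wz":0,"fingers":0.2},{"x":-0.1,"y":0.007,"z":0,"wx":0,"wy":0,"wz":0,"fingers":0.2}]';
```

```text
time_s: 6.18
tool_pos: [0.4733, -0.0252, 0.0624]
orientation: [[-0.998, 0.065, -0.0], [0.065, 0.998, -0.0], [0.0, -0.0, -1.0]]
ft_force: [3.2, -0.9, 0.2]
gripper_width: 0.0174
grip_force: 1.6
time_s: 6.42
tool_pos: [0.469, -0.025, 0.0626]
orientation: [[-0.998, 0.065, 0.009], [0.065, 0.998, -0.001], [-0.009, -0.0, -1.0]]
ft_force: [28.4, -2.8, -13.7]
gripper_width: 0.0179
grip_force: 14.1
```

```bash
python3 -m creep '[{"x":0.3,"y":-0.02,"z":0,"wx":0,"wy":0,"wz":0,"fingers":0.2},{"x":0.15,"y":-0.01,"z":0,"wx":0,"wy":0,"wz":0,"fingers":0.2},{"x":0,"y":0,"z":0.8,"wx":0,"wy":0,"wz":0,"fingers":0.2},{"x":0,"y":0,"z":0.8,"wx":0,"wy":0,"wz":0,"fingers":0.2},{"x":0,"y":0,"z":0.8,"wx":0,"wy":0,"wz":0,"fingers":0.2},{"x":0,"y":0.5,"z":0.9,"wx":0,"wy":0,"wz":0,"fingers":0.7},{"x":0,"y":0.9,"z":0.9,"wx":0,"wy":0,"wz":0,"fingers":0.7},{"x":0,"y":1,"z":0.5,"wx":0,"wy":0,"wz":0,"fingers":0.7},{"x":0,"y":1,"z":0,"wx":0,"wy":0,"wz":0,"fingers":0.7},{"x":0,"y":1,"z":0,"wx":0,"wy":0,"wz":0,"fingers":0.7},{"x":0,"y":1,"z":0,"wx":0,"wy":0,"wz":0,"fingers":0.7},{"x":0,"y":1,"z":0,"wx":0,"wy":0,"wz":0,"fingers":0.7},{"x":0,"y":1,"z":0,"wx":0,"wy":0,"wz":0,"fingers":0.7},{"x":0,"y":0.7,"z":0,"wx":0,"wy":0,"wz":0,"fingers":0.7},{"x":0,"y":0,"z":0,"wx":0,"wy":0,"wz":0,"fingers":0.7},{"x":0,"y":0,"z":0,"wx":0,"wy":0,"wz":0,"fingers":0.7}]'
python3 - <<'E'
from h import *
D=blanks(("wrist",))
B=boxpts(-.05,.05,-.02,.02,0,.04)
for d in D["wrist"]:
    p=d[2]; rs=[fit([d[5]],[d[0]],[B],[p[0],p[1],a]) for a in(-.1,.8,1.6,2.4)]
    r=min(rs,key=lambda r:r[1]); print('%.2f'%d[4],d[1].round(),np.round(d[3]),np.round(r[0],3),round(r[1],3))
w=eyes.grab_frame("wrist"); s=eyes.grab_frame("scene"); t=eyes.grab_frame("side")
cv2.imwrite('pics/w3.png',w[:,:,::-1]); cv2.imwrite('pics/s3.png',s[:,:,::-1]); cv2.imwrite('pics/t3.png',t[:,:,::-1])
a=cv2.resize(s[170:320,200:350],None,fx=2.6,fy=2.6,interpolation=cv2.INTER_CUBIC); b=cv2.resize(t[170:320,240:390],None,fx=2.6,fy=2.6,interpolation=cv2.INTER_CUBIC)
cv2.imwrite('pics/z3.png',np.hstack([a,b])[:,:,::-1])
E
```

```text
time_s: 8.43
tool_pos: [0.4835, 0.2976, 0.2502]
orientation: [[-0.998, 0.065, -0.001], [0.065, 0.998, -0.001], [0.001, -0.001, -1.0]]
ft_force: [0.0, 0.2, 0.8]
gripper_width: 0.0616
grip_force: 0.0
0.95 [181.  93.  54.] [255. 258.] [ 0.585  0.248 -0.204] 0.033
0.91 [ 54.  78. 159.] [451. 203.] [0.522 0.517 0.598] 0.047
0.80 [180. 141.  85.] [239. 160.] [ 0.447  0.242 -0.153] 0.052
0.79 [157. 100.  50.] [345. 164.] [0.461 0.375 3.209] 0.034
0.73 [37. 37. 53.] [434. 283.] [0.637 0.495 1.157] 0.77
0.61 [80. 49. 28.] [337. 264.] [0.607 0.369 3.031] 0.451
```

View pics/w3.png

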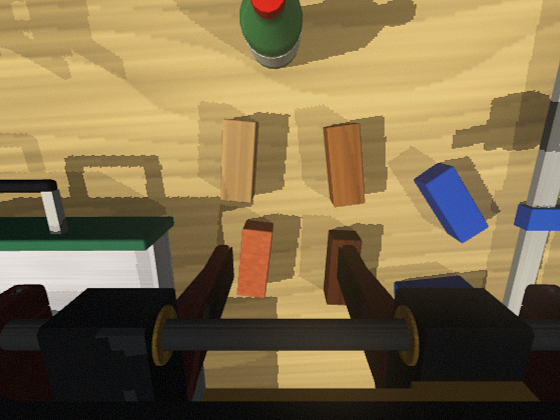

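View pics/z3.png

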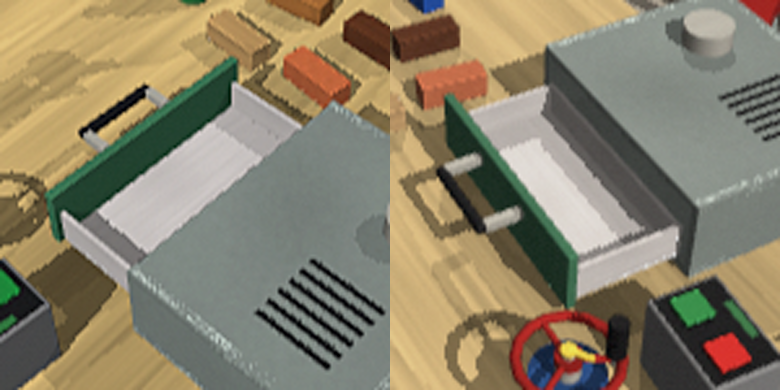

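```bash
python3 -m creep '[{"x":0.846,"y":-0.413,"z":0,"wx":0,"wy":0,"wz":-0.57,"fingers":0.7},{"x":0.846,"y":-0.413,"z":0,"wx":0,"wy":0,"wz":-0.57,"fingers":0.7},{"x":0.846,"y":-0.413,"z":-0.4,"wx":0,"wy":0,"wz":-0.57,"fingers":0.7},{"x":0,"y":0,"z":-0.9,"wx":0,"wy":0,"wz":0,"fingers":0.7},{"x":0,"y":0,"z":-0.9,"wx":0,"wy":0,"wz":0,"fingers":0.7},{"x":0,"y":0,"z":-0.9,"wx":0,"wy":0,"wz":0,"fingers":0.7},{"x":0,"y":0,"z":-0.9,"wx":0,"wy":0,"wz":0,"fingers":0.7},{"x":0,"y":0,"z":-0.9,"wx":0,"wy":0,"wz":0,"fingers":0.7},{"x":0,"y":0,"z":-0.6,"wx":0,"wy":0,"wz":0,"fingers":0.7},{"x":0,"y":0,"z":-0.45,"wx":0,"wy":0,"wz":0,"fingers":0.7},{"x":0,"y":0,"z":0,"wx":0,"wy":0,"wz":0,"fingers":0.3},{"x":0,"y":0,"z":0,"wx":0,"wy":0,"wz":0,"fingers":0.3},{"x":0,"y":0,"z":0,"wx":0,"wy":0,"wz":0,"fingers":0.3},{"x":0,"y":0,"z":0,"wx":0,"wy":0,"wz":0,"fingers":0.3},{"x":0,"y":0,"z":0.6,"wx":0,"wy":0,"wz":0,"fingers":0.3},{"x":0,"y":0,"z":0.9,"wx":0,"wy":0,"wz":0,"fingers":0.3},{"x":0,"y":0,"z":0.9,"wx":0,"wy":0,"wz":0,"fingers":0.3},{"x":0,"y":0,"z":0.9,"wx":0,"wy":0,"wz":0,"fingers":0.3},{"x":0,"y":0,"z":0.2,"wx":0,"wy":0,"wz":0,"fingers":0.3}]' 25

```

```text
time_s: 11.05
tool_pos: [0.5863, 0.2491, 0.156]
orientation: [[-0.98, 0.201, 0.005], [0.201, 0.98, 0.002], [-0.005, 0.003, -1.0]]
ft_force: [0.2, -0.4, -0.3]
gripper_width: 0.0397
grip_force: 25.0
```

```bash
python3 -m creep '[{"x":0,"y":-0.5,"z":0,"wx":0,"wy":0,"wz":0.17,"fingers":0.3},{"x":0,"y":-0.91,"z":0,"wx":0,"wy":0,"wz":0.17,"fingers":0.3},{"x":0,"y":-0.91,"z":0,"wx":0,"wy":0,"wz":0.17,"fingers":0.3},{"x":0,"y":-0.91,"z":0,"wx":0,"wy":0,"wz":0.17,"fingers":0.3},{"x":0,"y":-0.91,"z":0,"wx":0,"wy":0,"wz":0.17,"fingers":0.3},{"x":0,"y":-0.91,"z":0,"wx":0,"wy":0,"wz":0.17,"fingers":0.3},{"x":0,"y":-0.91,"z":0,"wx":0,"wy":0,"wz":0.17,"fingers":0.3},{"x":0,"y":-0.91,"z":0,"wx":0,"wy":0,"wz":0.17,"fingers":0.3},{"x":0,"y":-0.91,"z":0,"wx":0,"wy":0,"wz":0.17,"fingers":0.3},{"x":0,"y":-0.91,"z":0,"wx":0,"wy":0,"wz":0.17,"fingers":0.3},{"x":0.04,"y":-0.9,"z":0,"wx":0,"wy":0,"wz":0,"fingers":0.3},{"x":0,"y":0,"z":0,"wx":0,"wy":0,"wz":0,"fingers":0.3}]'
python3 - <<'E'
from h import *
f=eyes.grab_frame("wrist"); C=cal("wrist")
# predicted tray floor corners + slots
c,s=np.cos(-.067),np.sin(-.067); R=np.array([[c,-s],[s,c]])
for dx,dy in((-.072,-.15),(-.072,.15),(.072,-.15),(.072,.15)):
    p=np.array([.595,-.029])+R@[dx,dy]; u=proj(C,np.r_[p,.025])[0]; print(u.round()); cv2.circle(f,tuple(int(v) for v in u),4,(255,0,255),-1)
cv2.imwrite('pics/w4.png',f[:,:,::-1])
E
```

```text
time_s: 12.55
tool_pos: [0.586, -0.1371, 0.1504]
orientation: [[-0.998, 0.069, -0.003], [0.069, 0.998, 0.0], [0.003, 0.0, -1.0]]
ft_force: [-0.6, 0.6, -2.1]
gripper_width: 0.0399
grip_force: 25.0
[238. 134.]
[562. 133.]
[244. 274.]
[527. 274.]
```

View pics/w4.png

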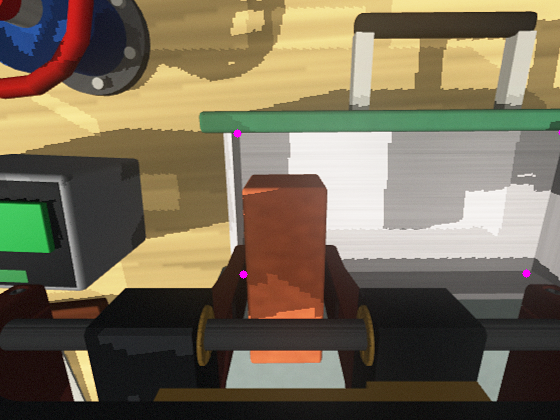

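```bash
python3 - <<'E'
from h import *
C=cal("wrist")
for u,v,z in((400,258,.025),(400,274,.025),(400,298,.069),(400,274,.069),(400,131,.105),(400,111,.105),(237,200,.069),(237,200,.025),(229,200,.069),(452,18,.087)): print(u,v,z,ray(C,(u,v),z).round(4))
E
```

```text
400 258 0.025 [ 0.6495 -0.0191  0.025 ]
400 274 0.025 [ 0.6681 -0.0184  0.025 ]
400 298 0.069 [ 0.6683 -0.0344  0.069 ]
400 274 0.069 [ 0.6437 -0.0354  0.069 ]
400 131 0.105 [ 0.5176 -0.0534  0.105 ]
400 111 0.105 [ 0.5049 -0.0539  0.105 ]
237 200 0.069 [ 0.5656 -0.1736  0.069 ]
237 200 0.025 [ 0.576  -0.1815  0.025 ]
229 200 0.069 [ 0.5652 -0.1802  0.069 ]
452 18 0.087 [ 0.4487 -0.0155  0.087 ]
```

```bash
python3 -m creep '[{"x":0,"y":0.1,"z":-0.6,"wx":0,"wy":0,"wz":0,"fingers":0.3},{"x":0,"y":0,"z":-0.9,"wx":0,"wy":0,"wz":0,"fingers":0.3},{"x":0,"y":0,"z":-0.7,"wx":0,"wy":0,"wz":0,"fingers":0.3},{"x":0,"y":0,"z":-0.4,"wx":0,"wy":0,"wz":0,"fingers":0.3},{"x":0,"y":0,"z":-0.1,"wx":0,"wy":0,"wz":0,"fingers":0.3},{"x":0,"y":0,"z":0,"wx":0,"wy":0,"wz":0,"fingers":0.3}]'
```

```text
time_s: 13.35
tool_pos: [0.5872, -0.1308, 0.0454]
orientation: [[-0.998, 0.066, 0.001], [0.066, 0.998, -0.0], [-0.001, -0.0, -1.0]]
ft_force: [-0.7, 0.3, -0.9]
gripper_width: 0.04
grip_force: 25.0
```

```bash
python3 -m creep '[{"x":0,"y":0,"z":-0.15,"wx":0,"wy":0,"wz":0,"fingers":0.3},{"x":0,"y":0,"z":-0.07,"wx":0,"wy":0,"wz":0,"fingers":0.3},{"x":0,"y":0,"z":0,"wx":0,"wy":0,"wz":0,"fingers":0.6},{"x":0,"y":0,"z":0,"wx":0,"wy":0,"wz":0,"fingers":0.6},{"x":0,"y":0,"z":0.5,"wx":0,"wy":0,"wz":0,"fingers":0.6},{"x":0,"y":0,"z":1,"wx":0,"wy":0,"wz":0,"fingers":0.6},{"x":0,"y":0,"z":1,"wx":0,"wy":0,"wz":0,"fingers":0.7},{"x":0,"y":0.8,"z":1,"wx":0,"wy":0,"wz":0,"fingers":0.7},{"x":0,"y":1,"z":0.5,"wx":0,"wy":0,"wz":0,"fingers":0.7},{"x":0,"y":1,"z":0,"wx":0,"wy":0,"wz":0,"fingers":0.7},{"x":0,"y":1,"z":0,"wx":0,"wy":0,"wz":0,"fingers":0.7},{"x":0,"y":1,"z":0,"wx":0,"wy":0,"wz":0,"fingers":0.7},{"x":0,"y":1,"z":0,"wx":0,"wy":0,"wz":0,"fingers":0.7},{"x":0,"y":1,"z":0,"wx":0,"wy":0,"wz":0,"fingers":0.7},{"x":0,"y":1,"z":0,"wx":0,"wy":0,"wz":0,"fingers":0.7},{"x":0,"y":1,"z":0,"wx":0,"wy":0,"wz":0,"fingers":0.7},{"x":0,"y":1,"z":0,"wx":0,"wy":0,"wz":0,"fingers":0.7},{"x":0,"y":1,"z":0,"wx":0,"wy":0,"wz":0,"fingers":0.7},{"x":0,"y":0.7,"z":0,"wx":0,"wy":0,"wz":-0.7,"fingers":0.7},{"x":0.4,"y":0,"z":0,"wx":0,"wy":0,"wz":0,"fingers":0.7}]'
cat > look.py <<'E'
from h import *
import sys
B=boxpts(-.05,.05,-.02,.02,0,.04)
cams=sys.argv[1:]; D=blanks(cams)
for n in cams:
  for d in D[n]:
    if d[1][2]>d[1][0]: continue
    p=d[2]; zoff=.025 if p[1]<.15 else 0
    if zoff: print(n,'tray?',d[1].round(),ray(d[5],d[3],.05).round(3)); continue
    r=min([fit([d[5]],[d[0]],[B],[p[0],p[1],a]) for a in(-.1,.8,1.6,2.4)],key=lambda r:r[1]); print(n,'%.2f'%d[4],d[1].round(),np.round(d[3]),np.round(r[0],3),round(r[1],3))
E
python3 look.py scene side
```

```text
time_s: 15.85
tool_pos: [0.6019, 0.3317, 0.1975]
orientation: [[-0.993, 0.119, 0.001], [0.119, 0.993, 0.001], [-0.001, 0.001, -1.0]]
ft_force: [0.4, -1.0, 0.5]
gripper_width: 0.0614
grip_force: 0.0
scene tray? [186.  97.  58.] [ 0.577 -0.133  0.05 ]
scene 0.89 [167. 131.  83.] [291. 184.] [0.439 0.242 2.929] 0.099
scene 0.78 [148.  95.  48.] [315. 169.] [ 0.455  0.376 -0.106] 0.198
scene 0.58 [82. 45. 27.] [345. 185.] [ 0.602  0.37  -0.159] 0.063
side 0.94 [161. 107.  64.] [220. 195.] [0.463 0.376 0.395] 0.221
side 0.78 [188. 150. 103.] [231. 215.] [0.448 0.241 2.898] 0.127
side tray? [194. 108.  74.] [ 0.591 -0.132  0.05 ]
side 0.62 [91. 53. 36.] [253. 184.] [ 0.609  0.372 -0.126] 0.091
```

```bash
python3 -m creep '[{"x":0.1,"y":0.95,"z":-0.2,"wx":0,"wy":0,"wz":0,"fingers":0.7},{"x":0,"y":0,"z":-0.9,"wx":0,"wy":0,"wz":0,"fingers":0.7},{"x":0,"y":0,"z":-0.9,"wx":0,"wy":0,"wz":0,"fingers":0.7},{"x":0,"y":0,"z":-0.9,"wx":0,"wy":0,"wz":0,"fingers":0.7},{"x":0,"y":0,"z":-0.8,"wx":0,"wy":0,"wz":0,"fingers":0.7},{"x":0,"y":0,"z":-0.5,"wx":0,"wy":0,"wz":0,"fingers":0.7},{"x":0,"y":0,"z":-0.44,"wx":0,"wy":0,"wz":0,"fingers":0.7},{"x":0,"y":0,"z":0,"wx":0,"wy":0,"wz":0,"fingers":0.3},{"x":0,"y":0,"z":0,"wx":0,"wy":0,"wz":0,"fingers":0.3},{"x":0,"y":0,"z":0,"wx":0,"wy":0,"wz":0,"fingers":0.3},{"x":0,"y":0,"z":0,"wx":0,"wy":0,"wz":0,"fingers":0.3}]' 25
python3 -m creep '[{"x":0,"y":0,"z":0.6,"wx":0,"wy":0,"wz":0,"fingers":0.3},{"x":0,"y":0,"z":0.9,"wx":0,"wy":0,"wz":0,"fingers":0.3},{"x":0,"y":0,"z":0.9,"wx":0,"wy":0,"wz":0,"fingers":0.3},{"x":0,"y":0,"z":0.9,"wx":0,"wy":0,"wz":0,"fingers":0.3},{"x":0,"y":0,"z":0.2,"wx":0,"wy":0,"wz":0,"fingers":0.3}]'
```

```text
time_s: 17.42
tool_pos: [0.6076, 0.3676, 0.0121]
orientation: [[-0.993, 0.122, 0.003], [0.122, 0.993, 0.001], [-0.002, 0.002, -1.0]]
ft_force: [0.3, 0.8, 4.1]
gripper_width: 0.0399
grip_force: 25.0
time_s: 18.05
tool_pos: [0.6078, 0.3676, 0.1539]
orientation: [[-0.993, 0.122, 0.005], [0.122, 0.993, 0.003], [-0.005, 0.003, -1.0]]
ft_force: [0.6, 0.9, -1.4]
gripper_width: 0.0399
grip_force: 25.0
```

```bash
python3 -m creep '[{"x":-0.04,"y":-0.6,"z":0,"wx":0,"wy":0,"wz":0.1,"fingers":0.3},{"x":-0.04,"y":-0.95,"z":0,"wx":0,"wy":0,"wz":0.1,"fingers":0.3},{"x":-0.04,"y":-0.95,"z":0,"wx":0,"wy":0,"wz":0.1,"fingers":0.3},{"x":-0.04,"y":-0.95,"z":0,"wx":0,"wy":0,"wz":0.1,"fingers":0.3},{"x":-0.04,"y":-0.95,"z":0,"wx":0,"wy":0,"wz":0.1,"fingers":0.3},{"x":-0.04,"y":-0.95,"z":0,"wx":0,"wy":0,"wz":0.1,"fingers":0.3},{"x":-0.04,"y":-0.95,"z":0,"wx":0,"wy":0,"wz":0.1,"fingers":0.3},{"x":-0.04,"y":-0.95,"z":0,"wx":0,"wy":0,"wz":0,"fingers":0.3},{"x":-0.04,"y":-0.95,"z":0,"wx":0,"wy":0,"wz":0,"fingers":0.3},{"x":-0.04,"y":-0.95,"z":0,"wx":0,"wy":0,"wz":0,"fingers":0.3},{"x":-0.04,"y":-0.95,"z":0,"wx":0,"wy":0,"wz":0,"fingers":0.3},{"x":-0.04,"y":-0.7,"z":0,"wx":0,"wy":0,"wz":0,"fingers":0.3},{"x":0,"y":0,"z":-0.6,"wx":0,"wy":0,"wz":0,"fingers":0.3},{"x":0,"y":0,"z":-0.9,"wx":0,"wy":0,"wz":0,"fingers":0.3},{"x":0,"y":0,"z":-0.7,"wx":0,"wy":0,"wz":0,"fingers":0.3},{"x":0,"y":0,"z":-0.4,"wx":0,"wy":0,"wz":0,"fingers":0.3},{"x":0,"y":0,"z":0,"wx":0,"wy":0,"wz":0,"fingers":0.3}]'
```

```text
time_s: 20.18
tool_pos: [0.5864, -0.0648, 0.0441]
orientation: [[-0.998, 0.066, -0.004], [0.066, 0.998, 0.001], [0.004, 0.0, -1.0]]
ft_force: [0.4, -0.1, -1.0]
gripper_width: 0.0402
grip_force: 25.0
```

```bash
python3 -m creep '[{"x":0.05,"y":0,"z":-0.15,"wx":0,"wy":0,"wz":0,"fingers":0.3},{"x":0,"y":0,"z":-0.02,"wx":0,"wy":0,"wz":0,"fingers":0.3},{"x":0,"y":0,"z":0,"wx":0,"wy":0,"wz":0,"fingers":0.6},{"x":0,"y":0,"z":0,"wx":0,"wy":0,"wz":0,"fingers":0.6},{"x":0,"y":0,"z":0.5,"wx":0,"wy":0,"wz":0,"fingers":0.6},{"x":0,"y":0,"z":1,"wx":0,"wy":0,"wz":0,"fingers":0.6},{"x":0,"y":0,"z":1,"wx":0,"wy":0,"wz":0,"fingers":0.7},{"x":-0.2,"y":0.7,"z":1,"wx":0,"wy":0,"wz":0.17,"fingers":0.7},{"x":-0.25,"y":0.95,"z":0.5,"wx":0,"wy":0,"wz":0.17,"fingers":0.7},{"x":-0.25,"y":0.95,"z":0,"wx":0,"wy":0,"wz":0.17,"fingers":0.7},{"x":-0.25,"y":0.95,"z":0,"wx":0,"wy":0,"wz":0.17,"fingers":0.7},{"x":-0.25,"y":0.95,"z":0,"wx":0,"wy":0,"wz":0.17,"fingers":0.7},{"x":-0.25,"y":0.95,"z":0,"wx":0,"wy":0,"wz":0.17,"fingers":0.7},{"x":-0.25,"y":0.95,"z":0,"wx":0,"wy":0,"wz":0.17,"fingers":0.7},{"x":-0.25,"y":0.95,"z":0,"wx":0,"wy":0,"wz":0.17,"fingers":0.7},{"x":-0.25,"y":0.95,"z":0,"wx":0,"wy":0,"wz":0.17,"fingers":0.7},{"x":-0.3,"y":0.95,"z":0,"wx":0,"wy":0,"wz":0.17,"fingers":0.7},{"x":-0.3,"y":0.7,"z":0,"wx":0,"wy":0,"wz":0,"fingers":0.7},{"x":-0.3,"y":0.3,"z":0,"wx":0,"wy":0,"wz":0,"fingers":0.7},{"x":0,"y":0,"z":0,"wx":0,"wy":0,"wz":0,"fingers":0.7}]'
python3 look.py scene side
```

```text
time_s: 22.68
tool_pos: [0.4651, 0.3453, 0.2005]
orientation: [[-0.997, -0.071, 0.001], [-0.071, 0.997, 0.0], [-0.001, 0.0, -1.0]]
ft_force: [-0.1, -0.9, 0.2]
gripper_width: 0.0616
grip_force: 0.0
scene 0.92 [145.  93.  46.] [315. 168.] [0.454 0.376 3.188] 0.055
scene tray? [181.  95.  56.] [ 0.576 -0.134  0.05 ]
scene tray? [87. 48. 28.] [ 0.58  -0.066  0.05 ]
scene 0.59 [167. 132.  84.] [291. 184.] [0.438 0.241 2.916] 0.105
side 0.85 [185. 148. 102.] [232. 215.] [ 0.448  0.241 -0.147] 0.06
side 0.85 [153. 102.  61.] [219. 195.] [0.46  0.375 3.224] 0.051
```

```bash
python3 -m creep '[{"x":-0.12,"y":0.74,"z":-0.2,"wx":0,"wy":0,"wz":0,"fingers":0.7},{"x":0,"y":0,"z":-0.9,"wx":0,"wy":0,"wz":0,"fingers":0.7},{"x":0,"y":0,"z":-0.9,"wx":0,"wy":0,"wz":0,"fingers":0.7},{"x":0,"y":0,"z":-0.9,"wx":0,"wy":0,"wz":0,"fingers":0.7},{"x":0,"y":0,"z":-0.8,"wx":0,"wy":0,"wz":0,"fingers":0.7},{"x":0,"y":0,"z":-0.5,"wx":0,"wy":0,"wz":0,"fingers":0.7},{"x":0,"y":0,"z":-0.5,"wx":0,"wy":0,"wz":0,"fingers":0.7},{"x":0,"y":0,"z":0,"wx":0,"wy":0,"wz":0,"fingers":0.3},{"x":0,"y":0,"z":0,"wx":0,"wy":0,"wz":0,"fingers":0.3},{"x":0,"y":0,"z":0,"wx":0,"wy":0,"wz":0,"fingers":0.3},{"x":0,"y":0,"z":0,"wx":0,"wy":0,"wz":0,"fingers":0.3}]' 25
python3 -m creep '[{"x":0,"y":0,"z":0.6,"wx":0,"wy":0,"wz":0,"fingers":0.3},{"x":0,"y":0,"z":0.9,"wx":0,"wy":0,"wz":0,"fingers":0.3},{"x":0,"y":0,"z":0.9,"wx":0,"wy":0,"wz":0,"fingers":0.3},{"x":0,"y":0,"z":0.9,"wx":0,"wy":0,"wz":0,"fingers":0.3},{"x":0,"y":0,"z":0.2,"wx":0,"wy":0,"wz":0,"fingers":0.3}]'
```

```text
time_s: 24.25
tool_pos: [0.4616, 0.3751, 0.013]
orientation: [[-0.998, -0.07, 0.002], [-0.07, 0.998, 0.001], [-0.002, 0.001, -1.0]]
ft_force: [0.1, -0.6, 3.5]
gripper_width: 0.0399
grip_force: 25.0
time_s: 24.88
tool_pos: [0.4617, 0.3754, 0.1547]
orientation: [[-0.998, -0.07, 0.004], [-0.07, 0.998, 0.003], [-0.004, 0.003, -1.0]]
ft_force: [0.1, -0.5, -1.6]
gripper_width: 0.0399
grip_force: 25.0
```

```bash
python3 -m creep '[{"x":0.2,"y":-0.5,"z":0,"wx":0,"wy":0,"wz":-0.15,"fingers":0.3},{"x":0.31,"y":-0.87,"z":0,"wx":0,"wy":0,"wz":-0.16,"fingers":0.3},{"x":0.31,"y":-0.87,"z":0,"wx":0,"wy":0,"wz":-0.16,"fingers":0.3},{"x":0.31,"y":-0.87,"z":0,"wx":0,"wy":0,"wz":-0.16,"fingers":0.3},{"x":0.31,"y":-0.87,"z":0,"wx":0,"wy":0,"wz":-0.16,"fingers":0.3},{"x":0.31,"y":-0.87,"z":0,"wx":0,"wy":0,"wz":-0.16,"fingers":0.3},{"x":0.31,"y":-0.87,"z":0,"wx":0,"wy":0,"wz":-0.16,"fingers":0.3},{"x":0.31,"y":-0.87,"z":0,"wx":0,"wy":0,"wz":-0.16,"fingers":0.3},{"x":0.31,"y":-0.87,"z":0,"wx":0,"wy":0,"wz":-0.16,"fingers":0.3},{"x":0.31,"y":-0.87,"z":0,"wx":0,"wy":0,"wz":-0.16,"fingers":0.3},{"x":0.31,"y":-0.9,"z":0,"wx":0,"wy":0,"wz":-0.12,"fingers":0.3},{"x":0,"y":0,"z":0,"wx":0,"wy":0,"wz":0,"fingers":0.3},{"x":0,"y":0,"z":-0.6,"wx":0,"wy":0,"wz":0,"fingers":0.3},{"x":0,"y":0,"z":-0.9,"wx":0,"wy":0,"wz":0,"fingers":0.3},{"x":0,"y":0,"z":-0.7,"wx":0,"wy":0,"wz":0,"fingers":0.3},{"x":0,"y":0,"z":-0.4,"wx":0,"wy":0,"wz":0,"fingers":0.3},{"x":0,"y":0,"z":0,"wx":0,"wy":0,"wz":0,"fingers":0.3}]'
```

```text
time_s: 27.0
tool_pos: [0.5914, 0.0056, 0.0454]
orientation: [[-0.998, 0.067, -0.004], [0.067, 0.998, 0.0], [0.004, 0.0, -1.0]]
ft_force: [-0.4, -0.8, -0.3]
gripper_width: 0.0395
grip_force: 25.0
```

```bash
python3 -m creep '[{"x":0,"y":0,"z":-0.15,"wx":0,"wy":0,"wz":0,"fingers":0.3},{"x":0,"y":0,"z":-0.05,"wx":0,"wy":0,"wz":0,"fingers":0.3},{"x":0,"y":0,"z":0,"wx":0,"wy":0,"wz":0,"fingers":0.6},{"x":0,"y":0,"z":0,"wx":0,"wy":0,"wz":0,"fingers":0.6},{"x":0,"y":0,"z":0.5,"wx":0,"wy":0,"wz":0,"fingers":0.6},{"x":0,"y":0,"z":1,"wx":0,"wy":0,"wz":0,"fingers":0.6},{"x":0,"y":0,"z":1,"wx":0,"wy":0,"wz":0,"fingers":0.7},{"x":-0.3,"y":0.5,"z":1,"wx":0,"wy":0,"wz":-0.15,"fingers":0.7},{"x":-0.4,"y":0.6,"z":0.5,"wx":0,"wy":0,"wz":-0.15,"fingers":0.7},{"x":-0.5,"y":0.7,"z":0,"wx":0,"wy":0,"wz":-0.15,"fingers":0.7},{"x":-0.5,"y":0.7,"z":0,"wx":0,"wy":0,"wz":-0.15,"fingers":0.7},{"x":-0.5,"y":0.7,"z":0,"wx":0,"wy":0,"wz":-0.15,"fingers":0.7},{"x":-0.5,"y":0.7,"z":0,"wx":0,"wy":0,"wz":-0.15,"fingers":0.7},{"x":-0.5,"y":0.7,"z":0,"wx":0,"wy":0,"wz":-0.15,"fingers":0.7},{"x":-0.4,"y":0.5,"z":0,"wx":0,"wy":0,"wz":0,"fingers":0.7},{"x":0,"y":0,"z":0,"wx":0,"wy":0,"wz":0,"fingers":0.7}]'
python3 look.py scene side
```

```text
time_s: 29.0
tool_pos: [0.4483, 0.2105, 0.2015]
orientation: [[-0.989, 0.148, 0.003], [0.148, 0.989, 0.001], [-0.002, 0.002, -1.0]]
ft_force: [0.4, -0.6, -0.7]
gripper_width: 0.0617
grip_force: 0.0
scene 0.91 [166. 131.  83.] [292. 184.] [0.442 0.242 2.905] 0.097
scene tray? [151.  97.  48.] [0.584 0.003 0.05 ]
scene tray? [88. 48. 28.] [ 0.578 -0.065  0.05 ]
scene tray? [186.  97.  58.] [ 0.577 -0.132  0.05 ]
side tray? [190. 106.  72.] [ 0.591 -0.132  0.05 ]
side tray? [93. 55. 37.] [ 0.594 -0.066  0.05 ]
side tray? [161. 107.  64.] [0.597 0.004 0.05 ]
side 0.56 [186. 148. 102.] [231. 215.] [ 0.447  0.241 -0.17 ] 0.057
side tray? [77. 71. 64.] [ 0.573 -0.352  0.05 ]
```

```bash
python3 -m creep '[{"x":-0.05,"y":0.78,"z":-0.2,"wx":0,"wy":0,"wz":-0.1,"fingers":0.7},{"x":0,"y":0,"z":-0.9,"wx":0,"wy":0,"wz":0,"fingers":0.7},{"x":0,"y":0,"z":-0.9,"wx":0,"wy":0,"wz":0,"fingers":0.7},{"x":0,"y":0,"z":-0.9,"wx":0,"wy":0,"wz":0,"fingers":0.7},{"x":0,"y":0,"z":-0.8,"wx":0,"wy":0,"wz":0,"fingers":0.7},{"x":0,"y":0,"z":-0.5,"wx":0,"wy":0,"wz":0,"fingers":0.7},{"x":0,"y":0,"z":-0.53,"wx":0,"wy":0,"wz":0,"fingers":0.7},{"x":0,"y":0,"z":0,"wx":0,"wy":0,"wz":0,"fingers":0.3},{"x":0,"y":0,"z":0,"wx":0,"wy":0,"wz":0,"fingers":0.3},{"x":0,"y":0,"z":0,"wx":0,"wy":0,"wz":0,"fingers":0.3},{"x":0,"y":0,"z":0,"wx":0,"wy":0,"wz":0,"fingers":0.3}]' 25
python3 -m creep '[{"x":0,"y":0,"z":0.6,"wx":0,"wy":0,"wz":0,"fingers":0.3},{"x":0,"y":0,"z":0.9,"wx":0,"wy":0,"wz":0,"fingers":0.3},{"x":0,"y":0,"z":0.9,"wx":0,"wy":0,"wz":0,"fingers":0.3},{"x":0,"y":0,"z":0.9,"wx":0,"wy":0,"wz":0,"fingers":0.3},{"x":0,"y":0,"z":0.2,"wx":0,"wy":0,"wz":0,"fingers":0.3}]'
```

```text
time_s: 30.58
tool_pos: [0.4478, 0.2409, 0.0118]
orientation: [[-0.987, 0.158, 0.002], [0.158, 0.987, 0.001], [-0.002, 0.001, -1.0]]
ft_force: [0.6, -0.4, 3.8]
gripper_width: 0.0398
grip_force: 25.0
time_s: 31.2
tool_pos: [0.4478, 0.2412, 0.1531]
orientation: [[-0.987, 0.158, 0.004], [0.158, 0.987, 0.002], [-0.004, 0.003, -1.0]]
ft_force: [0.0, 0.3, -2.2]
gripper_width: 0.04
grip_force: 25.0
```

```bash
python3 -m creep '[{"x":0.35,"y":-0.4,"z":0,"wx":0,"wy":0,"wz":0.16,"fingers":0.3},{"x":0.57,"y":-0.63,"z":0,"wx":0,"wy":0,"wz":0.16,"fingers":0.3},{"x":0.57,"y":-0.63,"z":0,"wx":0,"wy":0,"wz":0.16,"fingers":0.3},{"x":0.57,"y":-0.63,"z":0,"wx":0,"wy":0,"wz":0.16,"fingers":0.3},{"x":0.57,"y":-0.63,"z":0,"wx":0,"wy":0,"wz":0.16,"fingers":0.3},{"x":0.57,"y":-0.63,"z":0,"wx":0,"wy":0,"wz":0.16,"fingers":0.3},{"x":0.52,"y":-0.63,"z":0,"wx":0,"wy":0,"wz":0.16,"fingers":0.3},{"x":0,"y":0,"z":0,"wx":0,"wy":0,"wz":0,"fingers":0.3},{"x":0,"y":0,"z":-0.6,"wx":0,"wy":0,"wz":0,"fingers":0.3},{"x":0,"y":0,"z":-0.9,"wx":0,"wy":0,"wz":0,"fingers":0.3},{"x":0,"y":0,"z":-0.7,"wx":0,"wy":0,"wz":0,"fingers":0.3},{"x":0,"y":0,"z":-0.4,"wx":0,"wy":0,"wz":0,"fingers":0.3},{"x":0,"y":0,"z":0,"wx":0,"wy":0,"wz":0,"fingers":0.3}]'
```

```text
time_s: 32.83
tool_pos: [0.5943, 0.0739, 0.0445]
orientation: [[-0.998, 0.069, -0.003], [0.069, 0.998, -0.0], [0.003, -0.0, -1.0]]
ft_force: [-0.6, -0.0, -1.1]
gripper_width: 0.0402
grip_force: 25.0
```

```bash
python3 -m creep '[{"x":0,"y":0,"z":-0.15,"wx":0,"wy":0,"wz":0,"fingers":0.3},{"x":0,"y":0,"z":-0.03,"wx":0,"wy":0,"wz":0,"fingers":0.3},{"x":0,"y":0,"z":0,"wx":0,"wy":0,"wz":0,"fingers":0.6},{"x":0,"y":0,"z":0,"wx":0,"wy":0,"wz":0,"fingers":0.6},{"x":0,"y":0,"z":0.5,"wx":0,"wy":0,"wz":0,"fingers":0.6},{"x":0,"y":0,"z":1,"wx":0,"wy":0,"wz":0,"fingers":0.6},{"x":0,"y":0,"z":1,"wx":0,"wy":0,"wz":0,"fingers":0.2},{"x":-0.5,"y":-0.25,"z":1,"wx":0,"wy":0,"wz":0,"fingers":0.2},{"x":-0.7,"y":-0.35,"z":0,"wx":0,"wy":0,"wz":0,"fingers":0.2},{"x":-0.7,"y":-0.35,"z":0,"wx":0,"wy":0,"wz":0,"fingers":0.2},{"x":-0.7,"y":-0.35,"z":0,"wx":0,"wy":0,"wz":0,"fingers":0.2},{"x":-0.7,"y":-0.35,"z":0,"wx":0,"wy":0,"wz":0,"fingers":0.2},{"x":-0.7,"y":-0.35,"z":0,"wx":0,"wy":0,"wz":0,"fingers":0.2},{"x":-0.7,"y":-0.35,"z":0,"wx":0,"wy":0,"wz":0,"fingers":0.2},{"x":0,"y":0,"z":0,"wx":0,"wy":0,"wz":0,"fingers":0.2}]'
python3 - <<'E'
from h import *
s=eyes.grab_frame("scene"); t=eyes.grab_frame("side")
a=cv2.resize(s[170:320,200:350],None,fx=2.6,fy=2.6,interpolation=cv2.INTER_CUBIC); b=cv2.resize(t[170:320,240:390],None,fx=2.6,fy=2.6,interpolation=cv2.INTER_CUBIC)
cv2.imwrite('pics/z4.png',np.hstack([a,b])[:,:,::-1])
E
```

```text
time_s: 34.7
tool_pos: [0.4071, -0.0212, 0.1813]
orientation: [[-0.997, 0.071, 0.004], [0.071, 0.997, -0.001], [-0.004, -0.0, -1.0]]
ft_force: [0.1, -0.2, -0.9]
gripper_width: 0.0176
grip_force: 0.0
```

View pics/z4.png

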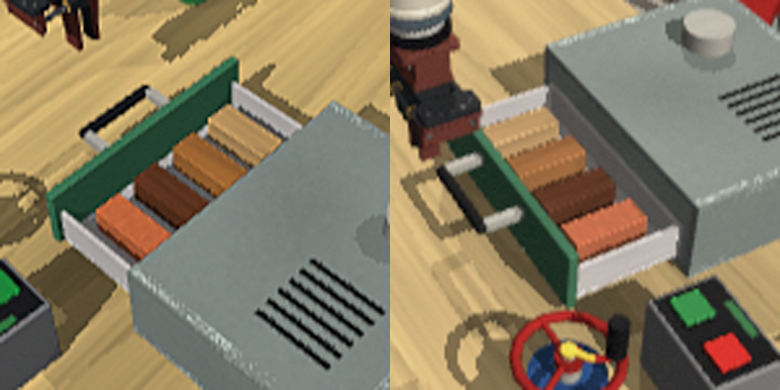

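```bash
python3 -m creep '[{"x":0,"y":0,"z":-0.8,"wx":0,"wy":0,"wz":0,"fingers":0.2},{"x":0,"y":0,"z":-0.9,"wx":0,"wy":0,"wz":0,"fingers":0.2},{"x":0,"y":0,"z":-0.8,"wx":0,"wy":0,"wz":0,"fingers":0.2},{"x":0,"y":0,"z":-0.28,"wx":0,"wy":0,"wz":0,"fingers":0.2},{"x":0.2,"y":-0.013,"z":0,"wx":0,"wy":0,"wz":0,"fingers":0.2},{"x":0.2,"y":-0.013,"z":0,"wx":0,"wy":0,"wz":0,"fingers":0.2},{"x":0.2,"y":-0.013,"z":0,"wx":0,"wy":0,"wz":0,"fingers":0.2},{"x":0.2,"y":-0.013,"z":0,"wx":0,"wy":0,"wz":0,"fingers":0.2},{"x":0.25,"y":-0.017,"z":0,"wx":0,"wy":0,"wz":0,"fingers":0.2},{"x":0.25,"y":-0.017,"z":0,"wx":0,"wy":0,"wz":0,"fingers":0.2},{"x":0.25,"y":-0.017,"z":0,"wx":0,"wy":0,"wz":0,"fingers":0.2},{"x":0.25,"y":-0.017,"z":0,"wx":0,"wy":0,"wz":0,"fingers":0.2},{"x":0.25,"y":-0.017,"z":0,"wx":0,"wy":0,"wz":0,"fingers":0.2},{"x":0.25,"y":-0.017,"z":0,"wx":0,"wy":0,"wz":0,"fingers":0.2},{"x":0.25,"y":-0.017,"z":0,"wx":0,"wy":0,"wz":0,"fingers":0.2},{"x":0.25,"y":-0.017,"z":0,"wx":0,"wy":0,"wz":0,"fingers":0.2},{"x":0.25,"y":-0.017,"z":0,"wx":0,"wy":0,"wz":0,"fingers":0.2},{"x":0.25,"y":-0.017,"z":0,"wx":0,"wy":0,"wz":0,"fingers":0.2},{"x":0.25,"y":-0.017,"z":0,"wx":0,"wy":0,"wz":0,"fingers":0.2},{"x":0.25,"y":-0.017,"z":0,"wx":0,"wy":0,"wz":0,"fingers":0.2}]'
```

```text
time_s: 37.3
tool_pos: [0.5601, -0.0308, 0.0676]
orientation: [[-0.998, 0.069, -0.0], [0.069, 0.998, 0.0], [0.0, 0.0, -1.0]]
ft_force: [-3.3, 2.6, 1.0]
gripper_width: 0.0176
grip_force: 1.8
```

```bash
python3 -m creep '[{"x":0.2,"y":-0.013,"z":0,"wx":0,"wy":0,"wz":0,"fingers":0.2},{"x":0,"y":0,"z":0,"wx":0,"wy":0,"wz":0,"fingers":0.2}]'
```

```text
time_s: 37.55
tool_pos: [0.5686, -0.0321, 0.0678]
orientation: [[-0.998, 0.07, 0.001], [0.07, 0.998, -0.001], [-0.002, -0.001, -1.0]]
ft_force: [0.3, 0.6, -0.2]
gripper_width: 0.0175
grip_force: 0.0
```

```bash
python3 -m creep '[{"x":0.15,"y":-0.01,"z":0,"wx":0,"wy":0,"wz":0,"fingers":0.2},{"x":0.1,"y":-0.007,"z":0,"wx":0,"wy":0,"wz":0,"fingers":0.2},{"x":0.1,"y":-0.007,"z":0,"wx":0,"wy":0,"wz":0,"fingers":0.2}]';python3 -m creep '[{"x":0.1,"y":-0.007,"z":0,"wx":0,"wy":0,"wz":0,"fingers":0.2},{"x":0.05,"y":-0.003,"z":0,"wx":0,"wy":0,"wz":0,"fingers":0.2}]'
```

```text
time_s: 37.92
tool_pos: [0.5817, -0.0328, 0.0679]
orientation: [[-0.998, 0.07, -0.0], [0.07, 0.998, -0.001], [0.0, -0.001, -1.0]]
ft_force: [-3.5, -1.3, 0.8]
gripper_width: 0.0176
grip_force: 1.6
time_s: 38.17
tool_pos: [0.5822, -0.0329, 0.068]
orientation: [[-0.997, 0.069, -0.014], [0.069, 0.998, -0.0], [0.014, -0.001, -1.0]]
ft_force: [-31.2, -0.4, 16.8]
gripper_width: 0.0174
grip_force: 16.1
```

```bash
python3 -m creep '[{"x":-0.3,"y":0.02,"z":0,"wx":0,"wy":0,"wz":0,"fingers":0.2},{"x":-0.6,"y":0.04,"z":0,"wx":0,"wy":0,"wz":0,"fingers":0.2},{"x":0,"y":0,"z":0.8,"wx":0,"wy":0,"wz":0,"fingers":0.2},{"x":0,"y":0,"z":1,"wx":0,"wy":0,"wz":0,"fingers":0.2},{"x":0,"y":0,"z":1,"wx":0,"wy":0,"wz":0,"fingers":0.5},{"x":0,"y":-0.6,"z":1,"wx":0,"wy":0,"wz":0,"fingers":0.5},{"x":-0.2,"y":-0.95,"z":0.8,"wx":0,"wy":0,"wz":0,"fingers":0.5},{"x":-0.2,"y":-0.95,"z":0,"wx":0,"wy":0,"wz":0,"fingers":0.5},{"x":-0.2,"y":-0.95,"z":0,"wx":0,"wy":0,"wz":0,"fingers":0.5},{"x":-0.2,"y":-0.95,"z":0,"wx":0,"wy":0,"wz":0,"fingers":0.5},{"x":-0.2,"y":-0.95,"z":0,"wx":0,"wy":0,"wz":0,"fingers":0.5},{"x":0,"y":-0.95,"z":0,"wx":0,"wy":0,"wz":0,"fingers":0.5},{"x":0,"y":-0.5,"z":0,"wx":0,"wy":0,"wz":0,"fingers":0.5},{"x":0,"y":0,"z":0,"wx":0,"wy":0,"wz":0,"fingers":0.5}]'
cat > valve.py <<'E'
from h import *
import sys
w=eyes.grab_frame("wrist"); C=cal("wrist"); cv2.imwrite(sys.argv[1],w[:,:,::-1])
f=w.astype(int); r,g,b=f[...,0],f[...,1],f[...,2]
ctr=np.array([.419,-.3033]); u,v=proj(C,np.r_[ctr,.112])[0]
yy,xx=np.mgrid[:420,:560]; near=np.hypot(xx-u,yy-v)<130
ys,xs=np.where((r>90)&(g<60)&(b<60)&near)
from scipy.optimize import least_squares
Q=np.array([ray(C,(x,y),.106)[:2] for x,y in zip(xs,ys)]); c=ctr.copy()
for _ in range(6):
    d=np.hypot(*(Q-c).T); k=(d>.044)&(d<.07); c=least_squares(lambda c:np.hypot(*(Q[k]-c).T)-.055,c,loss='soft_l1',f_scale=.003).x
print('axis',c.round(4),k.sum())
ye=(r>150)&(g>120)&(b<90)&near; ys,xs=np.where(ye)
if len(xs)>5:
    P=np.array([ray(C,(x,y),.12)[:2] for x,y in zip(xs,ys)])-c; d=np.hypot(*P.T); k=d>d.max()-.008
    t=P[k].mean(0); print('pointer',len(xs),'rmax',d.max().round(3),'angle',round(float(np.arctan2(t[1],t[0])),3))
E
python3 valve.py pics/w5.png; python3 - <<'E'
from h import *
for n in("scene","side"):
    f=eyes.grab_frame(n); cv2.imwrite(f'pics/{n}5.png',f[:,:,::-1])
E
```

```text
time_s: 39.92
tool_pos: [0.5117, -0.303, 0.2514]
orientation: [[-0.997, 0.071, 0.0], [0.071, 0.997, 0.0], [-0.0, 0.0, -1.0]]
ft_force: [-0.3, 0.1, 0.1]
gripper_width: 0.0433
grip_force: 0.0
axis [ 0.4196 -0.2994] 4052
pointer 7939 rmax 0.126 angle -1.544
```

View pics/w5.png

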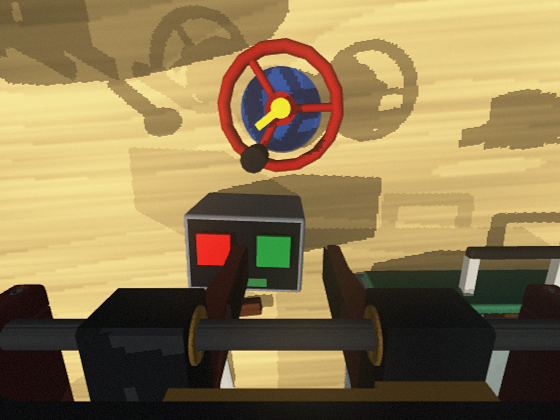

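```bash
sed -i 's/ye=.*near;/ye=(r>170)\&(g>150)\&(b<60)\&(np.hypot(xx-u,yy-v)<60);/' valve.py; python3 - <<'E'
from h import *
C=cal("wrist")
for n,u,v,z in(('knob',254.5,157,.164),('hub',281,107,.118),('tip',259,129,.12),('green',273.5,252,.116),('red',213,249.5,.116)): print(n,ray(C,(u,v),z).round(4))
E
python3 valve.py pics/w6.png
```

```text
knob [ 0.4582 -0.3219  0.164 ]
hub [ 0.4187 -0.2978  0.118 ]
tip [ 0.4369 -0.3198  0.12  ]
green [ 0.5647 -0.3165  0.116 ]
red [ 0.5573 -0.3809  0.116 ]
axis [ 0.4195 -0.3002] 4033
pointer 465 rmax 0.028 angle -0.994
```

```bash
python3 -m creep '[{"x":-0.44,"y":-0.17,"z":0,"wx":0,"wy":0,"wz":0,"fingers":0.5},{"x":-0.44,"y":-0.17,"z":0,"wx":0,"wy":0,"wz":0,"fingers":0.5},{"x":-0.44,"y":-0.16,"z":-0.5,"wx":0,"wy":0,"wz":0,"fingers":0.5},{"x":0,"y":0,"z":-0.8,"wx":0,"wy":0,"wz":0,"fingers":0.5},{"x":0,"y":0,"z":-0.8,"wx":0,"wy":0,"wz":0,"fingers":0.5},{"x":0,"y":0,"z":-0.6,"wx":0,"wy":0,"wz":0,"fingers":0.5},{"x":0,"y":0,"z":-0.33,"wx":0,"wy":0,"wz":0,"fingers":0.5},{"x":0,"y":0,"z":0,"wx":0,"wy":0,"wz":0,"fingers":0.5}]'; python3 -m creep '[{"x":0,"y":0,"z":0,"wx":0,"wy":0,"wz":0,"fingers":0.1},{"x":0,"y":0,"z":0,"wx":0,"wy":0,"wz":0,"fingers":0.1},{"x":0,"y":0,"z":0,"wx":0,"wy":0,"wz":0,"fingers":0.1},{"x":0,"y":0,"z":0,"wx":0,"wy":0,"wz":0,"fingers":0.1}]' 15
```

```text
time_s: 41.12
tool_pos: [0.4579, -0.3223, 0.1301]
orientation: [[-0.998, 0.07, -0.001], [0.07, 0.998, 0.001], [0.001, 0.001, -1.0]]
ft_force: [-0.2, 0.6, -0.3]
gripper_width: 0.0439
grip_force: 0.0
time_s: 41.62
tool_pos: [0.4593, -0.3227, 0.1317]
orientation: [[-0.998, 0.069, 0.002], [0.069, 0.998, -0.001], [-0.002, -0.001, -1.0]]
ft_force: [0.5, 0.0, 3.6]
gripper_width: 0.0215
grip_force: 15.0
```

```bash
python3 - <<'E'
import numpy as np
t=np.radians(-28.8)+np.arange(19)*np.radians(20); P=48/40*np.c_[np.cos(t),np.sin(t)]
for i,d in enumerate(np.diff(P.round(2),axis=0).round(2)): print(i+1,d)
E
```

```text
1 [0.14 0.4 ]
2 [-0.01  0.41]
3 [-0.15  0.39]
4 [-0.28  0.32]
5 [-0.36  0.2 ]
6 [-0.42  0.06]
7 [-0.4  -0.08]
8 [-0.36 -0.22]
9 [-0.26 -0.32]
10 [-0.14 -0.4 ]
11 [ 0.01 -0.41]
12 [ 0.15 -0.39]
13 [ 0.28 -0.32]
14 [ 0.36 -0.2 ]
15 [ 0.42 -0.06]
16 [0.4  0.08]
17 [0.36 0.22]
18 [0.26 0.32]
```

Quarter turn first, then check the forces and fit the centre.

```bash
python3 -m creep '[{"x":0.14,"y":0.4,"z":0,"wx":0,"wy":0,"wz":0,"fingers":0.1},{"x":-0.01,"y":0.41,"z":0,"wx":0,"wy":0,"wz":0,"fingers":0.1},{"x":-0.15,"y":0.39,"z":0,"wx":0,"wy":0,"wz":0,"fingers":0.1}]'; python3 -m creep '[{"x":-0.28,"y":0.32,"z":0,"wx":0,"wy":0,"wz":0,"fingers":0.1},{"x":-0.36,"y":0.2,"z":0,"wx":0,"wy":0,"wz":0,"fingers":0.1}]';  python3 -m creep '[{"x":-0.42,"y":0.06,"z":0,"wx":0,"wy":0,"wz":0,"fingers":0.1},{"x":-0.4,"y":-0.08,"z":0,"wx":0,"wy":0,"wz":0,"fingers":0.1}]'; python3 -m creep '[{"x":-0.36,"y":-0.22,"z":0,"wx":0,"wy":0,"wz":0,"fingers":0.1},{"x":-0.26,"y":-0.32,"z":0,"wx":0,"wy":0,"wz":0,"fingers":0.1}]'
```

```text
time_s: 42.0
tool_pos: [0.4572, -0.274, 0.1316]
orientation: [[-0.998, 0.07, -0.002], [0.07, 0.998, -0.002], [0.002, -0.002, -1.0]]
ft_force: [-9.1, -5.5, 8.3]
gripper_width: 0.0216
grip_force: 15.0
time_s: 42.25
tool_pos: [0.4316, -0.2545, 0.1317]
orientation: [[-0.998, 0.07, -0.001], [0.07, 0.998, -0.005], [0.0, -0.005, -1.0]]
ft_force: [-4.4, -12.3, 5.4]
gripper_width: 0.0216
grip_force: 15.0
time_s: 42.5
tool_pos: [0.4004, -0.255, 0.1317]
orientation: [[-0.998, 0.069, 0.004], [0.069, 0.998, -0.004], [-0.004, -0.004, -1.0]]
ft_force: [6.0, -10.3, 0.6]
gripper_width: 0.0217
grip_force: 15.0
time_s: 42.75
tool_pos: [0.3755, -0.2752, 0.1317]
orientation: [[-0.998, 0.068, 0.003], [0.068, 0.998, 0.0], [-0.003, 0.0, -1.0]]
ft_force: [6.7, 0.2, 3.7]
gripper_width: 0.0216
grip_force: 15.0
```

```bash
python3 -m creep '[{"x":-0.14,"y":-0.4,"z":0,"wx":0,"wy":0,"wz":0,"fingers":0.1},{"x":0.01,"y":-0.41,"z":0,"wx":0,"wy":0,"wz":0,"fingers":0.1},{"x":0.15,"y":-0.39,"z":0,"wx":0,"wy":0,"wz":0,"fingers":0.1},{"x":0.28,"y":-0.32,"z":0,"wx":0,"wy":0,"wz":0,"fingers":0.1}]';  python3 -m creep '[{"x":0.36,"y":-0.2,"z":0,"wx":0,"wy":0,"wz":0,"fingers":0.1},{"x":0.42,"y":-0.06,"z":0,"wx":0,"wy":0,"wz":0,"fingers":0.1}]'; python3 valve.py pics/w7.png
python3 -m creep '[{"x":0.4,"y":0.08,"z":0,"wx":0,"wy":0,"wz":0,"fingers":0.1},{"x":0.36,"y":0.22,"z":0,"wx":0,"wy":0,"wz":0,"fingers":0.1},{"x":0.26,"y":0.32,"z":0,"wx":0,"wy":0,"wz":0,"fingers":0.1},{"x":0,"y":0,"z":0,"wx":0,"wy":0,"wz":0,"fingers":0.1}]'
python3 valve.py pics/w8.png
```

```text
time_s: 43.25
tool_pos: [0.3857, -0.3375, 0.1316]
orientation: [[-0.998, 0.071, -0.002], [0.071, 0.998, -0.001], [0.002, -0.001, -1.0]]
ft_force: [-2.1, 1.6, 9.7]
gripper_width: 0.0215
grip_force: 15.0
time_s: 43.5
tool_pos: [0.4174, -0.3487, 0.1316]
orientation: [[-0.997, 0.071, -0.002], [0.071, 0.997, -0.003], [0.001, -0.003, -1.0]]
ft_force: [-2.8, -1.1, 7.9]
gripper_width: 0.0213
grip_force: 15.0
axis [ 0.4216 -0.2994] 5567
pointer 479 rmax 0.028 angle 2.121
time_s: 44.05
tool_pos: [0.4597, -0.3218, 0.1317]
orientation: [[-0.998, 0.068, 0.001], [0.068, 0.998, -0.001], [-0.001, -0.001, -1.0]]
ft_force: [1.0, 0.8, 7.8]
gripper_width: 0.0216
grip_force: 15.0
axis [ 0.4197 -0.2999] 8321
pointer 1091 rmax 0.029 angle -3.025
```

```bash
python3 -m creep '[{"x":0.14,"y":0.4,"z":0,"wx":0,"wy":0,"wz":0,"fingers":0.1},{"x":-0.01,"y":0.41,"z":0,"wx":0,"wy":0,"wz":0,"fingers":0.1},{"x":-0.15,"y":0.39,"z":0,"wx":0,"wy":0,"wz":0,"fingers":0.1},{"x":-0.28,"y":0.32,"z":0,"wx":0,"wy":0,"wz":0,"fingers":0.1},{"x":-0.36,"y":0.2,"z":0,"wx":0,"wy":0,"wz":0,"fingers":0.1},{"x":-0.42,"y":0.06,"z":0,"wx":0,"wy":0,"wz":0,"fingers":0.1},{"x":-0.4,"y":-0.08,"z":0,"wx":0,"wy":0,"wz":0,"fingers":0.1},{"x":-0.36,"y":-0.22,"z":0,"wx":0,"wy":0,"wz":0,"fingers":0.1},{"x":-0.26,"y":-0.32,"z":0,"wx":0,"wy":0,"wz":0,"fingers":0.1},{"x":-0.14,"y":-0.4,"z":0,"wx":0,"wy":0,"wz":0,"fingers":0.1},{"x":0.01,"y":-0.41,"z":0,"wx":0,"wy":0,"wz":0,"fingers":0.1},{"x":0.15,"y":-0.39,"z":0,"wx":0,"wy":0,"wz":0,"fingers":0.1},{"x":0.28,"y":-0.32,"z":0,"wx":0,"wy":0,"wz":0,"fingers":0.1},{"x":0.36,"y":-0.2,"z":0,"wx":0,"wy":0,"wz":0,"fingers":0.1},{"x":0.42,"y":-0.06,"z":0,"wx":0,"wy":0,"wz":0,"fingers":0.1},{"x":0,"y":0,"z":0,"wx":0,"wy":0,"wz":0,"fingers":0.1}]'; python3 valve.py pics/w9.png
python3 -m creep '[{"x":0.4,"y":0.08,"z":0,"wx":0,"wy":0,"wz":0,"fingers":0.1},{"x":0.36,"y":0.22,"z":0,"wx":0,"wy":0,"wz":0,"fingers":0.1},{"x":0.26,"y":0.32,"z":0,"wx":0,"wy":0,"wz":0,"fingers":0.1},{"x":0.14,"y":0.4,"z":0,"wx":0,"wy":0,"wz":0,"fingers":0.1},{"x":-0.01,"y":0.41,"z":0,"wx":0,"wy":0,"wz":0,"fingers":0.1},{"x":-0.15,"y":0.39,"z":0,"wx":0,"wy":0,"wz":0,"fingers":0.1},{"x":-0.28,"y":0.32,"z":0,"wx":0,"wy":0,"wz":0,"fingers":0.1},{"x":0,"y":0,"z":0,"wx":0,"wy":0,"wz":0,"fingers":0.1}]'; python3 valve.py pics/w10.png
```

```text
time_s: 46.1
tool_pos: [0.4186, -0.3485, 0.1317]
orientation: [[-0.998, 0.07, 0.001], [0.07, 0.998, -0.003], [-0.001, -0.003, -1.0]]
ft_force: [-0.2, -3.8, 6.8]
gripper_width: 0.0216
grip_force: 15.0
axis [ 0.4193 -0.2997] 5613
pointer 385 rmax 0.027 angle 2.157
time_s: 47.15
tool_pos: [0.4455, -0.2621, 0.1316]
orientation: [[-0.998, 0.07, -0.002], [0.07, 0.998, -0.002], [0.001, -0.002, -1.0]]
ft_force: [-2.6, -3.7, 7.0]
gripper_width: 0.022
grip_force: 15.0
axis [ 0.4196 -0.3009] 7517
pointer 1003 rmax 0.028 angle -1.651
```

```bash
python3 -m creep '[{"x":-0.36,"y":0.2,"z":0,"wx":0,"wy":0,"wz":0,"fingers":0.1},{"x":-0.34,"y":0.06,"z":0,"wx":0,"wy":0,"wz":0,"fingers":0.1},{"x":0,"y":0,"z":0,"wx":0,"wy":0,"wz":0,"fingers":0.1},{"x":0,"y":0,"z":0,"wx":0,"wy":0,"wz":0,"fingers":0.1}]'; python3 -m creep '[{"x":0,"y":0,"z":0,"wx":0,"wy":0,"wz":0,"fingers":0.4},{"x":0,"y":0,"z":0,"wx":0,"wy":0,"wz":0,"fingers":0.4},{"x":0,"y":0,"z":0.5,"wx":0,"wy":0,"wz":0,"fingers":0.4},{"x":0,"y":0,"z":0.9,"wx":0,"wy":0,"wz":0,"fingers":0.4},{"x":0.8,"y":-0.5,"z":1,"wx":0,"wy":0,"wz":0,"fingers":0.4},{"x":0.8,"y":-0.5,"z":0.6,"wx":0,"wy":0,"wz":0,"fingers":0.1},{"x":0.9,"y":-0.3,"z":0,"wx":0,"wy":0,"wz":0,"fingers":0},{"x":0,"y":0,"z":0,"wx":0,"wy":0,"wz":0,"fingers":0},{"x":0,"y":0,"z":0,"wx":0,"wy":0,"wz":0,"fingers":0}]'; python3 valve.py pics/w11.png
```

```text
time_s: 47.7
tool_pos: [0.4184, -0.2525, 0.1316]
orientation: [[-0.998, 0.071, 0.0], [0.071, 0.998, -0.003], [-0.0, -0.003, -1.0]]
ft_force: [-1.7, -5.4, 7.8]
gripper_width: 0.0218
grip_force: 15.0
time_s: 48.82
tool_pos: [0.5183, -0.3028, 0.2509]
orientation: [[-0.998, 0.069, -0.001], [0.069, 0.998, 0.0], [0.001, 0.0, -1.0]]
ft_force: [-0.2, -0.2, 0.1]
gripper_width: 0.0011
grip_force: 0.0
axis [ 0.419 -0.3  ] 4178
pointer 480 rmax 0.028 angle -1.056
```

View pics/w11.png

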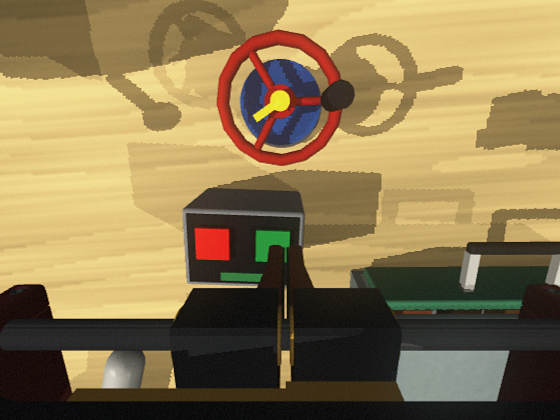

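```bash
python3 - <<'E'
import cv2,numpy as np
b=cv2.imread('pics/side5.png')[180:300,280:400]; a=cv2.imread('pics/scene5.png')[195:295,230:330]; w=cv2.imread('pics/w11.png')[235:345,340:560]
z=lambda i,f:cv2.resize(i,None,fx=f,fy=f,interpolation=cv2.INTER_CUBIC)
A=z(a,3.3);B=z(b,2.75);W=z(w,2.3)
o=np.zeros((590,800,3),np.uint8); o[:330,:330]=A; o[:330,340:670]=B; o[335:335+W.shape[0],:W.shape[1]]=W[:255]; cv2.imwrite('pics/z5.png',o)
E
```

```text
(no output)
```

View pics/z5.png

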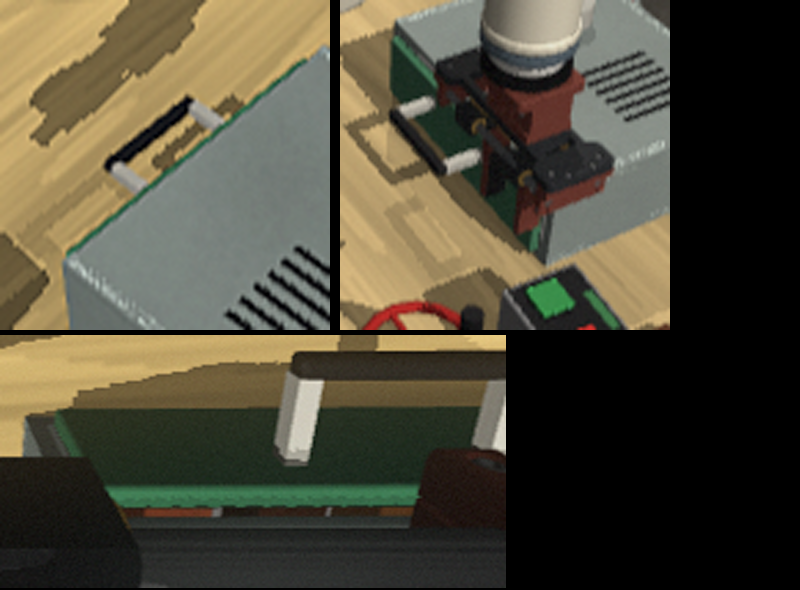

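```bash
python3 - <<'E'
from h import *
C=cal("wrist")
for n,u,v,z in(('panel front top edge',449,301,.105),('panel back top',449,308.5,.105)): print(n,ray(C,(u,v),z).round(4))
Cs,Cd=cal("scene"),cal("side")
a=lambda x,y:((x+.5)/3.3-.5+230,(y+.5)/3.3-.5+195); b=lambda x,y:((x-340+.5)/2.75-.5+280,(y+.5)/2.75-.5+180)
for n,u,v in(('barL',a(190,103),b(396,117)),('barR',a(110,164),b(443,168))): print(n,tri([Cs,Cd],[u,v]).round(4))
# front line of the cabinet at y=-.1..: from earlier corners
FL,FR=np.array([.6812,.1389]),np.array([.6586,-.2068])
for y in(-.1,-.12): print('cab front at',y,np.interp(y,[FR[1],FL[1]],[FR[0],FL[0]]))
g,r=(276,246),(212,244)
for n,p in(('green',g),('red',r)): print(n,ray(C,p,.116).round(4))
E
```

```text
panel front top edge [ 0.6513 -0.1193  0.105 ]
panel back top [ 0.6615 -0.1185  0.105 ]
barL [0.604  0.022  0.0796]
barR [ 0.5974 -0.0892  0.0856]
cab front at -0.1 0.665582007520972
cab front at -0.12 0.664274515475846
green [ 0.5636 -0.3149  0.116 ]
red [ 0.5565 -0.3825  0.116 ]
```

```bash
python3 -m creep '[{"x":0.57,"y":-0.19,"z":0,"wx":0,"wy":0,"wz":0,"fingers":0},{"x":0.57,"y":-0.19,"z":-0.4,"wx":0,"wy":0,"wz":0,"fingers":0},{"x":0,"y":0,"z":-0.8,"wx":0,"wy":0,"wz":0,"fingers":0},{"x":0,"y":0,"z":-0.8,"wx":0,"wy":0,"wz":0,"fingers":0},{"x":0,"y":0,"z":-0.7,"wx":0,"wy":0,"wz":0,"fingers":0},{"x":0,"y":0,"z":-0.4,"wx":0,"wy":0,"wz":0,"fingers":0},{"x":0,"y":0,"z":0,"wx":0,"wy":0,"wz":0,"fingers":0},{"x":0,"y":0,"z":0,"wx":0,"wy":0,"wz":0,"fingers":0}]'; python3 -m creep '[{"x":0,"y":0,"z":-0.04,"wx":0,"wy":0,"wz":0,"fingers":0},{"x":0,"y":0,"z":0,"wx":0,"wy":0,"wz":0,"fingers":0}]'
```

```text
time_s: 49.88
tool_pos: [0.5647, -0.3186, 0.1286]
orientation: [[-0.998, 0.069, 0.002], [0.069, 0.998, -0.001], [-0.002, -0.001, -1.0]]
ft_force: [1.2, 0.8, 0.2]
gripper_width: 0.0006
grip_force: 0.0
time_s: 50.12
tool_pos: [0.5646, -0.3185, 0.1257]
orientation: [[-0.998, 0.069, 0.001], [0.069, 0.998, -0.001], [-0.001, -0.001, -1.0]]
ft_force: [-0.2, 0.3, 0.1]
gripper_width: 0.0005
grip_force: 0.0
```

```bash
python3 -m creep '[{"x":0,"y":0,"z":-0.1,"wx":0,"wy":0,"wz":0,"fingers":0},{"x":0,"y":0,"z":-0.08,"wx":0,"wy":0,"wz":0,"fingers":0},{"x":0,"y":0,"z":0,"wx":0,"wy":0,"wz":0,"fingers":0}]'; python3 -m creep '[{"x":0,"y":0,"z":-0.05,"wx":0,"wy":0,"wz":0,"fingers":0},{"x":0,"y":0,"z":0,"wx":0,"wy":0,"wz":0,"fingers":0}]'; python3 -m creep '[{"x":0,"y":0,"z":-0.04,"wx":0,"wy":0,"wz":0,"fingers":0},{"x":0,"y":0,"z":0,"wx":0,"wy":0,"wz":0,"fingers":0}]'
```

```text
time_s: 50.5
tool_pos: [0.5642, -0.3182, 0.1171]
orientation: [[-0.998, 0.069, -0.001], [0.069, 0.998, 0.001], [0.001, 0.0, -1.0]]
ft_force: [0.3, 0.0, 0.6]
gripper_width: 0.0006
grip_force: 0.0
time_s: 50.75
tool_pos: [0.5644, -0.3183, 0.1162]
orientation: [[-0.998, 0.069, 0.0], [0.069, 0.998, -0.0], [-0.0, -0.0, -1.0]]
ft_force: [-1.1, -0.4, 2.7]
gripper_width: 0.0003
grip_force: 0.9
time_s: 51.0
tool_pos: [0.5645, -0.3183, 0.1154]
orientation: [[-0.998, 0.069, 0.001], [0.069, 0.998, -0.001], [-0.001, -0.0, -1.0]]
ft_force: [-2.2, -0.0, 5.9]
gripper_width: 0.0005
grip_force: 2.6
```

Contact is made, at about 3–4 N per mm. Press to about 15 N, hold, then retreat.

```bash
python3 -m creep '[{"x":0,"y":0,"z":-0.05,"wx":0,"wy":0,"wz":0,"fingers":0},{"x":0,"y":0,"z":0,"wx":0,"wy":0,"wz":0,"fingers":0}]'; python3 -m creep '[{"x":0,"y":0,"z":-0.03,"wx":0,"wy":0,"wz":0,"fingers":0},{"x":0,"y":0,"z":0,"wx":0,"wy":0,"wz":0,"fingers":0},{"x":0,"y":0,"z":0,"wx":0,"wy":0,"wz":0,"fingers":0},{"x":0,"y":0,"z":0,"wx":0,"wy":0,"wz":0,"fingers":0}]'
```

```text
time_s: 51.25
tool_pos: [0.5645, -0.3184, 0.1153]
orientation: [[-0.998, 0.069, 0.002], [0.069, 0.998, -0.001], [-0.002, -0.001, -1.0]]
ft_force: [-4.5, 3.8, 10.8]
gripper_width: 0.0004
grip_force: 5.8
time_s: 51.75
tool_pos: [0.5645, -0.3184, 0.1152]
orientation: [[-0.998, 0.069, 0.003], [0.069, 0.998, -0.002], [-0.003, -0.002, -1.0]]
ft_force: [-6.1, 4.9, 16.2]
gripper_width: 0.0004
grip_force: 7.8
```

```bash
python3 -m creep '[{"x":0,"y":0,"z":0.2,"wx":0,"wy":0,"wz":0,"fingers":0},{"x":0,"y":0,"z":0.8,"wx":0,"wy":0,"wz":0,"fingers":0},{"x":0,"y":0,"z":1,"wx":0,"wy":0,"wz":0,"fingers":0},{"x":-0.5,"y":0.5,"z":1,"wx":0,"wy":0,"wz":0,"fingers":0},{"x":-0.8,"y":0.8,"z":0.5,"wx":0,"wy":0,"wz":0,"fingers":0},{"x":-0.8,"y":0.8,"z":0,"wx":0,"wy":0,"wz":0,"fingers":0},{"x":-0.8,"y":0.8,"z":0,"wx":0,"wy":0,"wz":0,"fingers":0},{"x":-0.3,"y":0.8,"z":0,"wx":0,"wy":0,"wz":0,"fingers":0},{"x":0,"y":0,"z":0,"wx":0,"wy":0,"wz":0,"fingers":0},{"x":0,"y":0,"z":0,"wx":0,"wy":0,"wz":0,"fingers":0}]'
python3 - <<'E'
from h import *
s=eyes.grab_frame("scene"); t=eyes.grab_frame("side")
z=lambda i:cv2.resize(i,(390,390),interpolation=cv2.INTER_CUBIC)
cv2.imwrite('pics/z6.png',np.hstack([z(s[130:350,130:350]),z(t[160:360,260:460])])[:,:,::-1])
E
```

```text
time_s: 53.0
tool_pos: [0.4367, -0.1707, 0.2508]
orientation: [[-0.998, 0.069, 0.0], [0.069, 0.998, -0.0], [-0.0, -0.0, -1.0]]
ft_force: [0.5, 0.7, 0.1]
gripper_width: 0.0
grip_force: 0.0
```

View pics/z6.png

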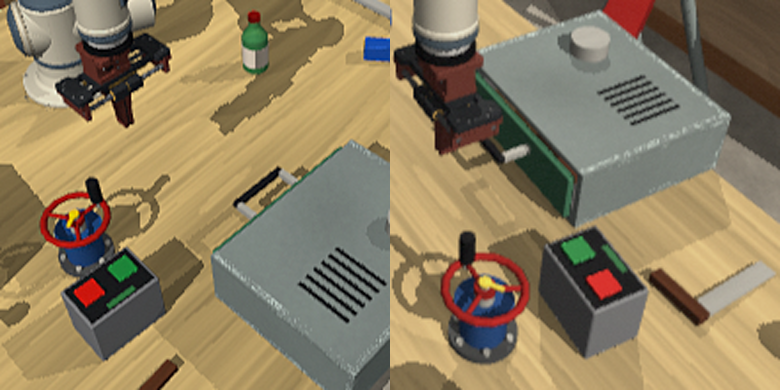

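The final view shows the drawer flush with the cabinet front, the pointer back at its starting direction, and the bottle and square undisturbed. Handing in.

```bash
python3 -c "
from rig import arm
print(arm.finish_job())"
```

```text
the job is handed in; nothing more can be done
None
```

I handed the job in at about 53 s: all four blanks lie flat in the drawer, it is pushed shut to its stop, the vent stem has turned about 1.99 turns, and the green key was held at about 16 N; the hand-in gave no verdict.

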